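Load the seed dispenser at the bakery bench

ROBOT

A 7-joint arm with a two-finger parallel gripper is mounted at the origin on the work surface. World frame = base frame: x ahead of the robot, y to its left, z up, the work surface at z = 0. Lengths are in m, angles in rad, forces in N, time in s.
With the tool pointing down it reaches from about 0.425 to 0.925 m from the base axis. Payload 6.8 kg.
Tool frame: the origin (TCP) lies at the very end of the fingers, on their centre line; the grasp point (between the pads) lies 19 mm behind it (r.grip_point_offset is the distance from the TCP to the grasp point, in m); z points along the fingers, y is the line along which they close (so a half turn about z gives the same grasp; the last joint's range is limited). The gripper opens to 85 mm and grips with 20 to 120 N. Pads are 22 mm wide; open, the fingers measure 114 mm over their backs; the gripper's body (76 mm by 85 mm) begins 54 mm behind the grasp point. The pads swing forward as they close: fully open they stand 13 mm farther back than shut.
Start: joints at [1.092, 0.477, 0.022, 1.555, -0.011, 1.109, -0.083], TCP at [0.245, -0.629, 0.194] pointing down, gripper open.
Joint ranges: [-2.96, 2.96], [-0.34, 2.1], [-1.41, 1.46], [0.24, 2.44], [-1.37, 4.51], [0.17, 1.92], [-2.96, 2.96]. Speed limits (rad/s): [2.39, 2.39, 3.14, 3.14, 3.14, 3.14, 3.14].

INTERFACE

Orientations are given as a rotation vector (axis times angle).
In Python, from bench import status, eyes, r gives the robot as it stands.
- The arm moves only by the shell command python3 -m crank 'ROWS' [OPENING] [FORCE]. ROWS is JSON, a list of rows, each a list of 6 numbers: the shift along the tool's x, y, z normalised to -1 to 1, where 1 is 0.02 m, then the turn, a rotation vector about the tool's x, y, z normalised to -1 to 1, where 1 is 45 degrees. A call has 1 to 12 rows; each row shifts and turns the commanded pose from where the row before left it, along the tool's axes as they then stand; what a row does not reach is not made up. A row lasts 1/10 s, in which the tool goes at most 50 mm and 8.59 degrees, less where a joint would pass 70% of its speed; a pose out of reach is approached as far as the arm can. A call with a number of a shift or a turn outside -1 to 1 is refused whole. A call with a gripper value outside its range is refused whole. OPENING is the opening, from 0 (shut) to 1 (fully open), set as the call begins (- or left out, the last holds). The fingers move at their own pace and stop on an object; FORCE is the grip in N (left out, the last holds). Time passes only in rows, so rows that do not move let the fingers close. It gives the time, the measured TCP pose, the force, the opening and the grip force at its end, in the units of the state.
- status.get_obs(): the state, without advancing time (a new reading comes with each control period).
- eyes.grab_frame(name): name is "scene" or "side" or "wrist"; returns a dict with "image" (420x560x3 uint8, red, green, blue), "depth" (420x560 float32, m along the optical axis (not along the pixel's ray), 0 where there is no reading), "fovy" (degrees; the focal length in pixels is half the picture's height over the tangent of half this angle, whatever the lens; pixels are square), "cx", "cy" (the principal point, pixels), "world_to_cam" (4x4, takes a point from world to camera coordinates). Camera axes: x right, y up, looking along -z (the intrinsics and any distortion apply to the point x, -y, -z); pixel columns grow to the right and rows downward; lengths in m; the calibration is good to about 2 mm. A picture is of the moment at which its call begins.
- r.hand_in(): hands the job in; it is judged then, once.
The state is a dict: "clock": time; "joints": joint angles; "qvel": joint speeds; "tau": joint torques, N m; "tcp_pos": TCP position; "orientation": TCP orientation; "contact_force": force on the tool from outside, world axes, zero at the start; "moment": the same for the moment, N m; "grip_width": finger opening in m; "gripper_force": force on a finger pad.
Only numpy, scipy, OpenCV 4.12 (cv2) and the standard library are available. Lean on these libraries where they do the work, as an engineer would, in place of code of your own. Each camera call takes 0.05 s, during which the arm holds its last target. There are 200 camera calls.

TASK

Get the topping dispenser ready: put every seed canister on the bench upright into a socket of its own (any socket), working each one down with a twisting motion until it sits fully home, without ramming the floating cradle down towards its stop. Only when all canisters are home, butt the loose wooden transfer board flush and square against the dispenser's apron with its ends level with the apron's, so that no gap is left; last of all swing the clamp lever fully over, away from the robot. Leave the other things on the bench where they are.

Things in the scene. Friction and masses are not known exactly. Their poses are not given: they have to be found in the camera images.
- dispenser: topping dispenser fixed to the bench: dark steel foot, 380 mm long along its y, a floating white cradle with four round sockets in a row along y on it, and a light wooden apron (36 x 150 x 30 mm high) on its front (-x) side. Origin: centre of the underside on the bench; x points away from the apron, z up.
- cradle (a joint): how far the floating cradle is pressed down on its springs, m: 0 up, rising downward; 3.5 N per mm of load, seated canisters' weight included; hard stop at 0.016 (56 N). It must stay under 0.012, i.e. press with less than about 25 N.
- socket1 (a point): centre of the floor of socket 1 of the cradle (moves down with it); z up, x and y as the dispenser. Sockets stand 88 mm apart along y, bore 63 mm, 40 mm deep to this floor, so the mouth (cradle's flat top) is 40 mm above this point and 78 mm above the bench when the cradle is up.
- socket2 (a point): centre of the floor of socket 2 of the cradle (moves down with it); z up, x and y as the dispenser. Sockets stand 88 mm apart along y, bore 63 mm, 40 mm deep to this floor, so the mouth (cradle's flat top) is 40 mm above this point and 78 mm above the bench when the cradle is up.
- socket3 (a point): centre of the floor of socket 3 of the cradle (moves down with it); z up, x and y as the dispenser. Sockets stand 88 mm apart along y, bore 63 mm, 40 mm deep to this floor, so the mouth (cradle's flat top) is 40 mm above this point and 78 mm above the bench when the cradle is up.
- socket4 (a point): centre of the floor of socket 4 of the cradle (moves down with it); z up, x and y as the dispenser. Sockets stand 88 mm apart along y, bore 63 mm, 40 mm deep to this floor, so the mouth (cradle's flat top) is 40 mm above this point and 78 mm above the bench when the cradle is up.
- can1: seed canister, closed steel cylinder with black lid, 60 mm diameter, 100 mm tall, standing upright; the lowest 20 mm taper to 54 mm diameter at the foot. Origin: centre of its underside, z up. 0.25 kg. May be absent (None). In a socket black sprung pads squeeze it over its last 30 mm: pushing straight in takes 40 to 60 N, too much for the cradle; while being turned (to and fro, strokes of 0.5 rad or more, some 3 mm lower each) 5 to 25 N do.
- can2: seed canister, closed steel cylinder with black lid, 60 mm diameter, 100 mm tall, standing upright; the lowest 20 mm taper to 54 mm diameter at the foot. Origin: centre of its underside, z up. 0.25 kg. May be absent (None). In a socket black sprung pads squeeze it over its last 30 mm: pushing straight in takes 40 to 60 N, too much for the cradle; while being turned (to and fro, strokes of 0.5 rad or more, some 3 mm lower each) 5 to 25 N do.
- can3: seed canister, closed steel cylinder with black lid, 60 mm diameter, 100 mm tall, standing upright; the lowest 20 mm taper to 54 mm diameter at the foot. Origin: centre of its underside, z up. 0.25 kg. May be absent (None). In a socket black sprung pads squeeze it over its last 30 mm: pushing straight in takes 40 to 60 N, too much for the cradle; while being turned (to and fro, strokes of 0.5 rad or more, some 3 mm lower each) 5 to 25 N do.
- can4: seed canister, closed steel cylinder with black lid, 60 mm diameter, 100 mm tall, standing upright; the lowest 20 mm taper to 54 mm diameter at the foot. Origin: centre of its underside, z up. 0.25 kg. May be absent (None). In a socket black sprung pads squeeze it over its last 30 mm: pushing straight in takes 40 to 60 N, too much for the cradle; while being turned (to and fro, strokes of 0.5 rad or more, some 3 mm lower each) 5 to 25 N do.
- board: loose wooden transfer board in front of the apron, 80 mm (its x) x 150 mm (its y) x 30 mm, 0.45 kg, with a bridge handle on top: a bar 110 mm long along y, 24 mm wide in x, from 59 to 83 mm above the bench, on two posts (y = -40 and +40 mm). Origin: centre of the underside; +x faces the dispenser.
- board_edge (a point): middle of the board's upper edge facing the apron (40 mm from its origin in +x, 30 mm up); axes as the board
- apron_edge (a point): middle of the upper edge of the apron's free (-x) face, 91 mm in front of the dispenser's origin, 30 mm up; axes as the dispenser. The board is flush when board_edge coincides with this point and the axes agree.
- lever (a joint): clamp lever at the left (+y) end of the dispenser, 80 mm long, rad: 0 leaning towards the robot (dispenser's -x), 1.0 fully over, leaning away (+x); light friction, stays where left
- lever_tip (a point): tip of the clamp lever; it pivots in the dispenser's x-z plane about a point some 80 mm away, straight below it when the lever reads 0.5
- loaf_a: brown loaf, 200 x 95 x 80 mm. Not part of the job; leave it. Origin: centre of the underside.
- loaf_b: brown loaf, 190 x 95 x 80 mm. Not part of the job; leave it. Origin: centre of the underside.
- jar: amber glass jar, 66 mm diameter, 120 mm tall. Not part of the job; leave it. Origin: centre of the underside.
- bowl: steel bowl, 120 mm across, 50 mm high. Not part of the job; leave it. Origin: centre of the underside.
- brush: pastry brush, 200 mm, lying. Not part of the job; leave it. Origin: centre of the underside.
- scraper: white plastic dough scraper, 120 x 90 x 12 mm. Not part of the job; leave it. Origin: centre of the underside.
Not all that is in view belongs to the job. What is shaped like the can2 but purple is not meant.

How it is judged:
By the outcome, as a careful person would: the job done as asked, in the order asked, and still so for the second after the job is handed in, with the robot touching nothing.
Of can1, can2, can3, can4 only 2 to 3 are there at a start; the rules pass over those that are not, and their reading is None.
At some moment in a run one of board may be knocked a few centimetres aside while the robot is not near it.
Once in a run the grip may slacken for a moment while it holds something.
It also fails if it takes over 210 s, if anything falls off the work surface, if the arm or the gripper's body presses on something with over 40 N, if the wrist force passes 120 N, or if a joint passes its speed limit or range.

## Working session

There is one attempt and no reset: what is moved stays moved. The work goes in short steps, Python scripts to look and compute and a shell command to move; the robot and the scene stay as the last step left them, time stands still between calls to the robot, and variables do not carry over. Pictures are saved under pics/ and viewed, at most 14 in all, crops included, and the job is handed in when it is done.

```bash
ls; mkdir -p pics
cat > h.py <<'E'
import numpy as np, cv2
from bench import status, eyes, r
from scipy.spatial.transform import Rotation as R
def grab(n):
    f=eyes.grab_frame(n); f['f']=210/np.tan(np.radians(f['fovy'])/2); f['T']=np.linalg.inv(f['world_to_cam']); return f
def ray(f,u,v):
    d=np.array([(u-f['cx'])/f['f'],-(v-f['cy'])/f['f'],-1.]); return f['T'][:3,3],f['T'][:3,:3]@d
def onz(f,u,v,z):
    o,d=ray(f,u,v); return o+d*(z-o[2])/d[2]
def cloud(f):
    v,u=np.mgrid[0:420,0:560]; D=f['depth']
    p=np.stack([(u-f['cx'])/f['f']*D,-(v-f['cy'])/f['f']*D,-D],-1)
    return p@f['T'][:3,:3].T+f['T'][:3,3]
def save(f,n,crop=None,s=1):
    im=f['image'][...,::-1]
    if crop: a,b,c,d=crop; im=im[b:d,a:c]
    cv2.imwrite('pics/'+n,cv2.resize(im,None,fx=s,fy=s))
E
python3 - <<'E'
from h import *
for n in('scene','side'):
    f=grab(n); save(f,n+'0.png'); print(n,{k:v for k,v in f.items() if k not in('image','depth')})
    np.savez(n+'0.npz',**f)
s=status.get_obs(); print(s)
E
```

```text
pics
scene {'fovy': 45.32464707600453, 'cx': 279.60478911015167, 'cy': 212.29065659621563, 'world_to_cam': array([[-0.55124316,  0.83434152,  0.00228294,  0.25902372],
       [-0.45595391, -0.30353455,  0.83664378,  0.1305729 ],
       [ 0.69873959,  0.46015324,  0.54774262, -2.03718633],
       [ 0.        ,  0.        ,  0.        ,  1.        ]]), 'f': np.float64(502.94988394674044), 'T': array([[-0.55124316, -0.45595391,  0.69873959,  1.62578302],
       [ 0.83434152, -0.30353455,  0.46015324,  0.76093703],
       [ 0.00228294,  0.83664378,  0.54774262,  1.00601945],
       [ 0.        ,  0.        ,  0.        ,  1.        ]])}
side {'fovy': 47.8471756079261, 'cx': 283.3900031647588, 'cy': 204.9506711252953, 'world_to_cam': array([[ 0.99260099, -0.1213608 , -0.00385175, -0.44304942],
       [ 0.06375426,  0.49391919,  0.86716736, -0.11903389],
       [-0.10333767, -0.86099674,  0.49800195, -1.54949785],
       [ 0.        ,  0.        ,  0.        ,  1.        ]]), 'f': np.float64(473.36571532662384), 'T': array([[ 0.99260099,  0.06375426, -0.10333767,  0.28723872],
       [-0.1
[... 175 characters left out ...]
clock': 0.1, 'joints': array([ 1.09189423,  0.47771768,  0.02232331,  1.55637647, -0.01149486,
        1.10931958, -0.08309329]), 'qvel': array([ 0.00052727, -0.00295478, -0.00130213, -0.00233425, -0.00025239,
        0.00082773, -0.00148744]), 'tau': array([ 4.43091631e-03, -5.97758961e+01,  1.61412634e+00, -2.81954920e+01,
        1.29177675e-02,  4.98269001e-03,  7.56016902e-05]), 'tcp_pos': array([ 0.24436493, -0.6285519 ,  0.19331238]), 'orientation': array([-3.08612999e+00, -5.78892443e-01,  6.73132910e-04]), 'contact_force': array([-1.45953994,  1.26266969,  0.47485556]), 'moment': array([-0.06241081,  0.00900902, -0.01127895]), 'gripper_force': 0.0, 'grip_width': 0.08508919455981598}
```

View pics/scene0.png

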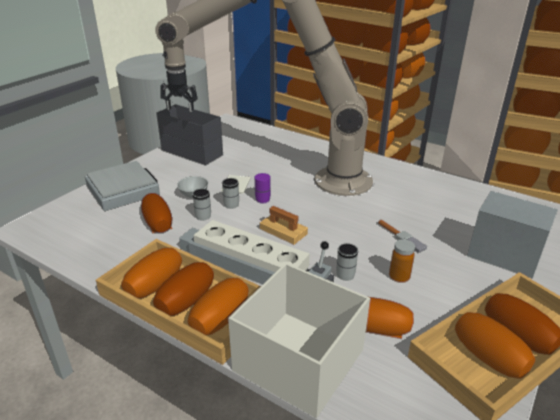

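View pics/side0.png

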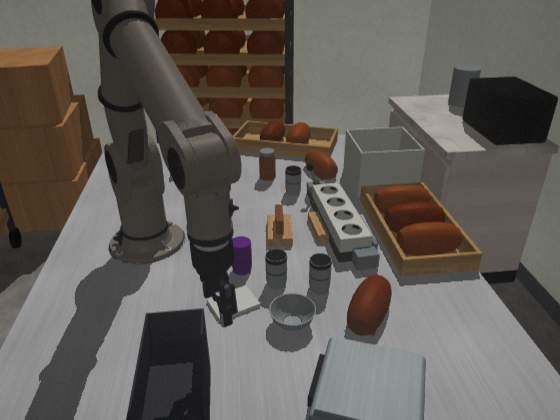

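Candidates for cans: steel cylinders with dark lids at scene (202,205), (231,193), (347,262). The look-alikes are the purple can (263,188), which is a decoy, and the amber jar (402,262). The dispenser is the white cradle at (250,250), the board is at (284,224), and the lever tip is at (324,245). Next I'll measure these.

Run:
```python
from h import *
fs={n:dict(np.load(n+'0.npz')) for n in('scene','side')}
f=fs['scene'];save(f,'crop1.png',(170,160,430,300),3)
for n,f in fs.items():
    P=cloud(f); ok=(f['depth']>0)
    z=P[...,2]; hsv=cv2.cvtColor(f['image'],cv2.COLOR_RGB2HSV)
    reg=ok&(P[...,0]>.2)&(P[...,0]<1.2)&(abs(P[...,1])<.75)
    def cl(name,m,mn=12):
        k,l,st,c=cv2.connectedComponentsWithStats(m.astype(np.uint8))
        for i in range(1,k):
            if st[i,4]>=mn:
                p=P[l==i]; print(n,name,c[i].round(),st[i,4],'med',np.median(p,0).round(3),'mm',((p.min(0)+p.max(0))/2).round(3),'ext',np.ptp(p,axis=0).round(3))
    cl('z100',reg&(z>.094)&(z<.107),15)
    m=reg&(abs(z-.078)<.006)&(hsv[...,1]<60)&(hsv[...,2]>150)
    cl('cradle',m,60)
    wood=reg&(hsv[...,0]>10)&(hsv[...,0]<25)&(hsv[...,1]>70)&(abs(z-.03)<.005); cl('wood30',wood,20)
    cl('bar',reg&(abs(z-.082)<.005)&(hsv[...,1]>90),10)
    pts=P[m]
    if len(pts)>50:
        k,l,st,c=cv2.connectedComponentsWithStats(m.astype(np.uint8)); i=1+st[1:,4].argmax()
        print('cradle rect',cv2.minAreaRect((P[l==i][:,:2]*1000).astype(np.float32)))
```

```text
scene z100 [187. 139.] 106 med [ 0.212 -0.638  0.101] mm [ 0.21  -0.648  0.1  ] ext [0.021 0.204 0.013]
scene z100 [262. 177.] 114 med [ 0.306 -0.186  0.098] mm [ 0.304 -0.189  0.099] ext [0.072 0.064 0.01 ]
scene z100 [230. 182.] 112 med [ 0.402 -0.264  0.098] mm [ 0.4   -0.263  0.1  ] ext [0.061 0.061 0.012]
scene z100 [201. 193.] 131 med [ 0.519 -0.298  0.098] mm [ 0.515 -0.301  0.099] ext [0.064 0.063 0.01 ]
scene z100 [506. 241.] 262 med [0.221 0.658 0.101] mm [0.221 0.655 0.101] ext [0.017 0.19  0.013]
scene z100 [347. 250.] 214 med [0.526 0.277 0.098] mm [0.523 0.276 0.099] ext [0.06  0.06  0.009]
scene z100 [150. 261.] 425 med [ 0.887 -0.17   0.099] mm [ 0.881 -0.171  0.101] ext [0.135 0.061 0.013]
scene z100 [403. 254.] 70 med [0.458 0.422 0.098] mm [0.447 0.417 0.101] ext [0.048 0.057 0.013]
scene z100 [182. 277.] 493 med [ 0.89  -0.046  0.098] mm [ 0.883 -0.049  0.1  ] ext [0.141 0.06  0.013]
scene z100 [217. 294.] 565 med [0.889 0.078 0.098] mm [0.885 0.076 0.1  ] ext [0.137 0.062 0.011]
scene z100 [300. 304.] 391 med [0.769 0.262 0.1  ] mm [0.849 0.313 0.1  ] ext [0.172 
[... 5540 characters left out ...]
402. 196.] 202 med [0.862 0.041 0.082] mm [0.876 0.063 0.082] ext [0.186 0.075 0.01 ]
side bar [279. 214.] 120 med [ 0.43  -0.024  0.084] mm [ 0.429 -0.014  0.082] ext [0.028 0.106 0.01 ]
side bar [415. 215.] 224 med [ 0.859 -0.084  0.082] mm [ 0.876 -0.066  0.082] ext [0.189 0.07  0.01 ]
side bar [429. 236.] 264 med [ 0.856 -0.209  0.082] mm [ 0.877 -0.187  0.082] ext [0.189 0.073 0.01 ]
side bar [242. 252.] 47 med [ 0.301 -0.215  0.081] mm [ 0.301 -0.211  0.082] ext [0.046 0.017 0.01 ]
side bar [371. 291.] 456 med [ 0.618 -0.427  0.08 ] mm [ 0.62  -0.423  0.081] ext [0.085 0.119 0.009]
cradle rect ((634.88427734375, 2.1884765625), (102.11677551269531, 368.874755859375), 3.8604116439819336)
```

View pics/crop1.png

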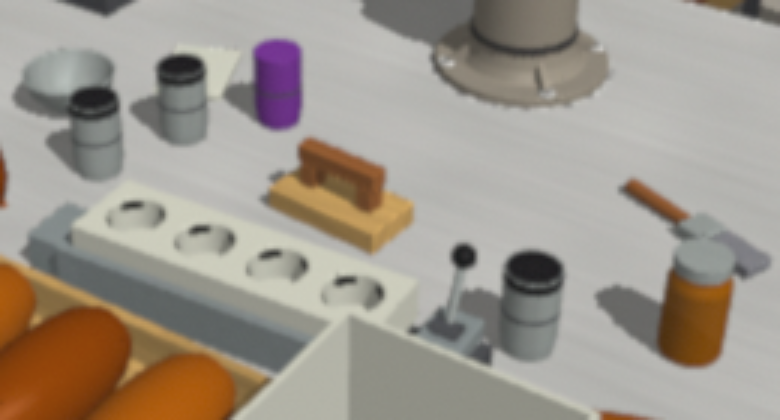

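```bash
cat >> h.py <<'E'
def goal(x=None,y=None,z=None,psi=None,pos=None,rv=None):
    """turn (units, tool) to do first, then shift (units, in tool axes after turn)"""
    s=status.get_obs(); p=s['tcp_pos'] if pos is None else np.array(pos); Rc=R.from_rotvec(s['orientation'] if rv is None else rv)
    xa=Rc.apply([1,0,0]); cur=np.degrees(np.arctan2(xa[1],xa[0]))
    a=np.radians(cur if psi is None else psi)
    Rg=R.from_matrix(np.array([[np.cos(a),np.sin(a),0],[np.sin(a),-np.cos(a),0],[0,0,-1]]))
    t=np.array([p[i] if v is None else v for i,v in enumerate((x,y,z))])
    turn=(Rc.inv()*Rg).as_rotvec()/(np.pi/4); sh=Rg.inv().apply(t-p)/.02
    print('clock %.2f tcp'%s['clock'],p.round(4),'psi %.1f'%cur,'F',s['contact_force'].round(1),'w %.4f g %.1f'%(s['grip_width'],s['gripper_force']))
    print(' TURN',turn.round(3),' SHIFT',sh.round(3))
E
python3 -c "
from h import *
goal(.512,-.303,.25,93.6); goal(.512,-.303,.25)"
```

```text
clock 0.10 tcp [ 0.2444 -0.6286  0.1933] psi 21.2 F [-1.5  1.3  0.5] w 0.0851 g 0.0
 TURN [-2.000e-03 -1.000e-03 -1.608e+00]  SHIFT [15.405 14.377 -2.834]
clock 0.10 tcp [ 0.2444 -0.6286  0.1933] psi 21.2 F [-1.5  1.3  0.5] w 0.0851 g 0.0
 TURN [-0.002  0.    -0.   ]  SHIFT [ 18.371 -10.321  -2.834]
```

```bash
python3 -m crank '[[0,0,-0.32,0,0,-0.179],[0,0,-0.32,0,0,-0.179],[0,0,-0.32,0,0,-0.179],[0,0,-0.32,0,0,-0.179],[0,0,-0.32,0,0,-0.179],[0,0,-0.32,0,0,-0.179],[0,0,-0.32,0,0,-0.179],[0,0,-0.32,0,0,-0.179],[0,0,-0.32,0,0,-0.178]]' 1 40
python3 -m crank '[[0.96,0.9,0,0,0,0],[0.96,0.9,0,0,0,0],[0.96,0.9,0,0,0,0],[0.96,0.9,0,0,0,0],[0.96,0.9,0,0,0,0],[0.96,0.9,0,0,0,0],[0.96,0.9,0,0,0,0],[0.96,0.9,0,0,0,0]]'
python3 -m crank '[[0.96,0.9,0,0,0,0],[0.96,0.9,0,0,0,0],[0.96,0.9,0,0,0,0],[0.96,0.9,0,0,0,0],[0.96,0.9,0,0,0,0],[0.96,0.9,0,0,0,0],[0.96,0.9,0,0,0,0],[0.96,0.9,0,0,0,0],[0,0,0,0,0,0],[0,0,0,0,0,0]]'
python3 - <<'E'
from h import *
goal(.512,-.303,.25,93.6)
f=grab('wrist'); save(f,'w1.png'); np.savez('w1.npz',**f); print(f['T'].round(3))
P=cloud(f)
for z0 in(.1,):
    m=(abs(P[...,2]-.1)<.006)&(f['depth']>0)
    k,l,st,c=cv2.connectedComponentsWithStats(m.astype(np.uint8))
    for i in range(1,k):
        if st[i,4]>150: p=P[l==i]; print(c[i].round(),st[i,4],((p.min(0)+p.max(0))/2).round(4),np.ptp(p,axis=0).round(3))
E
```

```text
clock: 1.0
tcp_pos: [0.2444, -0.6288, 0.2514]
orientation: [-2.141, -2.297, -0.001]
contact_force: [-0.4, -0.1, -0.8]
grip_width: 0.0852
gripper_force: 0.0
clock: 1.8
tcp_pos: [0.3787, -0.4655, 0.2514]
orientation: [-2.148, -2.291, -0.0]
contact_force: [-0.1, -0.5, 1.3]
grip_width: 0.0855
gripper_force: 0.0
clock: 2.8
tcp_pos: [0.5121, -0.3037, 0.2514]
orientation: [-2.147, -2.293, 0.001]
contact_force: [-0.1, -0.9, -0.6]
grip_width: 0.0852
gripper_force: 0.0
clock 2.80 tcp [ 0.5121 -0.3037  0.2514] psi 93.8 F [-0.1 -0.9 -0.6] w 0.0852 g 0.0
 TURN [-0.001 -0.     0.004]  SHIFT [ 0.033 -0.003  0.068]
[[ 0.998 -0.063 -0.017  0.509]
 [ 0.065  0.959  0.277 -0.233]
 [-0.001 -0.277  0.961  0.431]
 [ 0.     0.     0.     1.   ]]
[40. 32.] 4353 [ 0.3023 -0.1918  0.0986] [0.062 0.055 0.009]
[155. 129.] 3660 [ 0.3969 -0.2651  0.0987] [0.061 0.06  0.009]
[282. 177.] 3223 [ 0.5149 -0.3018  0.0983] [0.06  0.06  0.009]
```

View pics/w1.png

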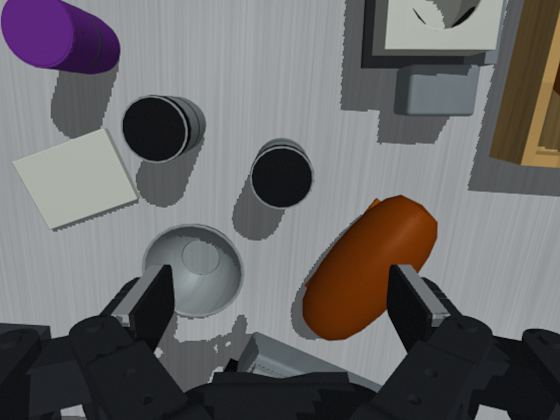

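```bash
python3 -m crank '[[0.09,0.14,0.9,0,0,0],[0,0,0.9,0,0,0],[0,0,0.9,0,0,0],[0,0,0.9,0,0,0],[0,0,0.9,0,0,0],[0,0,0.9,0,0,0],[0,0,0.9,0,0,0],[0,0,0.9,0,0,0],[0,0,0.9,0,0,0],[0,0,0.9,0,0,0],[0,0,0.9,0,0,0],[0,0,0,0,0,0]]'
python3 -m crank '[[0,0,0,0,0,0],[0,0,0,0,0,0],[0,0,0,0,0,0],[0,0,0,0,0,0],[0,0,0,0,0,0],[0,0,0,0,0,0],[0,0,0,0,0,0],[0,0,0,0,0,0]]' 0 90
python3 -m crank '[[0,0,-1,0,0,0],[0,0,-1,0,0,0],[0,0,-1,0,0,0],[0,0,-1,0,0,0],[0,0,-1,0,0,0],[0,0,-1,0,0,0],[0,0,-1,0,0,0],[0,0,-1,0,0,0],[0,0,-1,0,0,0],[0,0,-1,0,0,0],[0,0,0,0,0,0]]'
python3 -c "
from h import *
goal(.637+.0083*0+.132*.063,.002-.132,.25,93.6)"
```

```text
clock: 4.05
tcp_pos: [0.512, -0.3028, 0.0513]
orientation: [-2.148, -2.286, 0.003]
contact_force: [-0.2, -0.3, -0.2]
grip_width: 0.0855
gripper_force: 0.0
clock: 4.85
tcp_pos: [0.5152, -0.3033, 0.0561]
orientation: [2.148, 2.289, -0.001]
contact_force: [-3.5, 0.2, 8.2]
grip_width: 0.0547
gripper_force: 92.8
clock: 5.95
tcp_pos: [0.5165, -0.3028, 0.2575]
orientation: [2.145, 2.287, 0.002]
contact_force: [-0.0, 0.6, -2.1]
grip_width: 0.0538
gripper_force: 94.9
clock 5.95 tcp [ 0.5165 -0.3028  0.2575] psi 93.7 F [-0.   0.6 -2.1] w 0.0538 g 94.9
 TURN [0.007 0.004 0.002]  SHIFT [8.218 6.971 0.374]
```

Run:
```python
from h import *
f=grab('side'); g=grab('wrist')
np.savez('s2.npz',**f); np.savez('w2.npz',**g)
a=cv2.resize(f['image'][120:330,220:430],(420,420)); cv2.imwrite('pics/p2.png',cv2.resize(np.hstack([a,g['image'][:,40:520]]),None,fx=.85,fy=.85)[...,::-1])
goal()
```

```text
clock 6.05 tcp [ 0.5147 -0.3021  0.2539] psi 93.7 F [-0.4 -0.4 -2.7] w 0.0543 g 94.9
 TURN [0.001 0.001 0.   ]  SHIFT [0. 0. 0.]
```

View pics/p2.png

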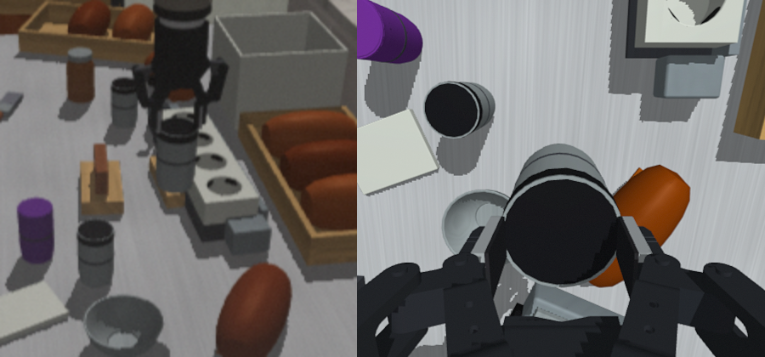

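```bash
python3 -m crank '[[0.53,0.89,-0.33,0,0,0],[0.53,0.89,-0.33,0,0,0],[0.53,0.89,-0.33,0,0,0],[0.53,0.89,-0.33,0,0,0],[0.53,0.89,-0.33,0,0,0],[0.53,0.89,-0.33,0,0,0],[0.53,0.89,-0.33,0,0,0],[0,0,0,0,0,0],[0,0,0,0,0,0],[0,0,0,0,0,0]]'
cat >> h.py <<'E'
def sockets(f):
    P=cloud(f); hsv=cv2.cvtColor(f['image'],cv2.COLOR_RGB2HSV)
    m=((hsv[...,1]<60)&(hsv[...,2]>120)&(abs(P[...,2]-.077)<.006)&(f['depth']>0)).astype(np.uint8)
    k,l,st,c=cv2.connectedComponentsWithStats(m); i=1+st[1:,4].argmax(); m=(l==i).astype(np.uint8)
    zt=np.median(P[...,2][m>0]); print('top z',zt.round(4),st[i])
    cs,h=cv2.findContours(m,cv2.RETR_CCOMP,cv2.CHAIN_APPROX_NONE); out=[]
    for c,hh in zip(cs,h[0]):
        if hh[3]>=0 and len(c)>60:
            w=np.array([onz(f,u,v,zt)[:2] for u,v in c[:,0]])
            # robust circle of known radius
            from scipy.optimize import least_squares
            q=least_squares(lambda x:np.hypot(*(w-x).T)-.0315,w.mean(0),loss='soft_l1',f_scale=.001).x
            print('hole',c[:,0].mean(0).round(),len(c),'c',q.round(4),'rms',np.sqrt(np.mean((np.hypot(*(w-q).T)-.0315)**2)).round(4)); out.append(q)
    p=P[m>0]
    (a,b,g)=cv2.minAreaRect((p[:,:2]*1000).astype(np.float32)); print('rect',a,b,g)
    return out
def lid(f):
    P=cloud(f); s=status.get_obs(); t=s['tcp_pos']; hsv=cv2.cvtColor(f['image'],cv2.COLOR_RGB2HSV)
    m=(f['depth']>0)&(np.hypot(P[...,0]-t[0],P[...,1]-t[1])<.027)&(P[...,2]>t[2]+.015)&(P[...,2]<t[2]+.07)
    p=P[m]; A=np.c_[p[:,:2]-t[:2],np.ones(len(p))]; q=np.linalg.lstsq(A,p[:,2],rcond=None)[0]
    print('lid above tcp',(q[2]-t[2]).round(4),'slopes',q[:2].round(3),len(p))
E
python3 - <<'E'
from h import *
f=grab('wrist'); save(f,'w3.png'); np.savez('w3.npz',**f); goal(); sockets(f); lid(f)
E
```

```text
clock: 7.05
tcp_pos: [0.6332, -0.221, 0.2987]
orientation: [-2.149, -2.289, 0.003]
contact_force: [0.3, 0.3, -3.1]
grip_width: 0.0544
gripper_force: 95.2
clock 7.10 tcp [ 0.6333 -0.2211  0.299 ] psi 93.6 F [ 0.4 -0.  -1.3] w 0.0541 g 95.2
 TURN [-0.003  0.    -0.   ]  SHIFT [0. 0. 0.]
top z 0.0781 [ 249    0  101  129 8455]
hole [298.  81.] 175 c [ 0.6469 -0.13  ] rms 0.0004
rect (646.279296875, -115.31621551513672) (100.24372100830078, 125.07301330566406) 3.5985336303710938
lid above tcp 0.0449 slopes [-0.101 -0.011] 12552
```

View pics/w3.png

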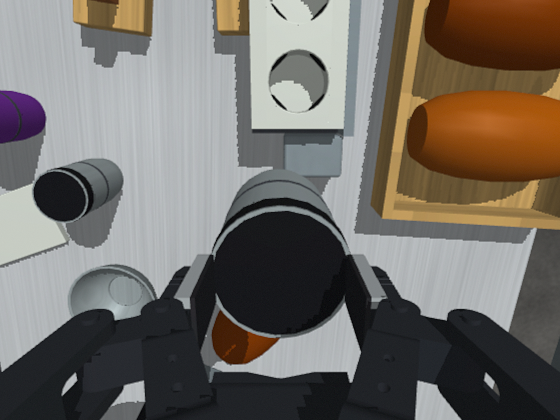

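Run:
```python
from h import *
f=dict(np.load('w3.npz')); P=cloud(f)
for v in range(200,340,15): print(v,[tuple((P[v,u]*1000).round().astype(int)) for u in range(220,350,25)])
c=[(226,262),(336,262)]
```

```text
200 [(np.int64(555), np.int64(-286), np.int64(2)), (np.int64(616), np.int64(-196), np.int64(316)), (np.int64(628), np.int64(-191), np.int64(332)), (np.int64(639), np.int64(-190), np.int64(331)), (np.int64(653), np.int64(-197), np.int64(305)), (np.int64(727), np.int64(-276), np.int64(0))]
215 [(np.int64(555), np.int64(-308), np.int64(0)), (np.int64(619), np.int64(-195), np.int64(342)), (np.int64(629), np.int64(-194), np.int64(343)), (np.int64(639), np.int64(-193), np.int64(343)), (np.int64(649), np.int64(-194), np.int64(340)), (np.int64(729), np.int64(-297), np.int64(-1))]
230 [(np.int64(555), np.int64(-331), np.int64(-1)), (np.int64(619), np.int64(-201), np.int64(343)), (np.int64(629), np.int64(-200), np.int64(343)), (np.int64(639), np.int64(-200), np.int64(343)), (np.int64(649), np.int64(-198), np.int64(345)), (np.int64(731), np.int64(-319), np.int64(1))]
245 [(np.int64(609), np.int64(-208), np.int64(343)), (np.int64(620), np.int64(-207), np.int64(344)), (np.int64(630), np.int64(-206), np.int64(343)), (np.int64(640), np.int64(-206), np.int64(343)), (np.int64(650), np.int64(-205), np
[... 1108 characters left out ...]
.int64(-233), np.int64(343)), (np.int64(652), np.int64(-232), np.int64(344)), (np.int64(745), np.int64(-438), np.int64(0))]
320 [(np.int64(566), np.int64(-440), np.int64(53)), (np.int64(621), np.int64(-241), np.int64(344)), (np.int64(631), np.int64(-240), np.int64(344)), (np.int64(642), np.int64(-240), np.int64(344)), (np.int64(653), np.int64(-240), np.int64(343)), (np.int64(748), np.int64(-463), np.int64(1))]
335 [(np.int64(568), np.int64(-456), np.int64(63)), (np.int64(602), np.int64(-443), np.int64(78)), (np.int64(632), np.int64(-249), np.int64(342)), (np.int64(643), np.int64(-249), np.int64(342)), (np.int64(712), np.int64(-493), np.int64(0)), (np.int64(751), np.int64(-490), np.int64(0))]
```

```bash
cat >> h.py <<'E'
def lid(f):
    """centre and height of the held can's lid, and its offset from the tcp"""
    P=cloud(f); t=status.get_obs()['tcp_pos']
    m=(f['depth']>0)&(np.hypot(P[...,0]-t[0],P[...,1]-t[1])<.035)&(abs(P[...,2]-t[2]-.045)<.012)
    z=np.median(P[m][:,2]); m&=abs(P[...,2]-z)<.004
    p=P[m]; A=np.c_[p[:,:2]-t[:2],np.ones(len(p))]; q=np.linalg.lstsq(A,p[:,2],rcond=None)[0]
    h=cv2.convexHull((p[:,:2]*1e4).astype(np.float32)); c,rad=cv2.minEnclosingCircle(h)
    c=np.array(c)/1e4; print('lid c',c.round(4),'rad',rad/1e4,'z',z.round(4),'off',(c-t[:2]).round(4),(z-t[2]).round(4),'slopes',q[:2].round(3),len(p))
    return c,z
SOC=np.array([[.6469-.00553*k,-.130+.08783*k] for k in range(4)])
E
python3 - <<'E'
from h import *
f=dict(np.load('w3.npz')); c,z=lid(f); t=status.get_obs()['tcp_pos']; off=c-t[:2]
goal(*(SOC[2]-off),.235,93.6)
E
```

```text
lid c [ 0.6334 -0.2176] rad 0.0335302734375 z 0.3433 off [0.0002 0.0036] 0.0443 slopes [-0.02  -0.008] 15069
clock 7.10 tcp [ 0.6333 -0.2211  0.299 ] psi 93.6 F [ 0.4 -0.  -1.3] w 0.0541 g 95.2
 TURN [-0.003  0.     0.   ]  SHIFT [13.128  0.947  3.199]
```

```bash
python3 -c "
from h import *
goal(.6407,-.0432,.18,93.6)"
```

```text
clock 7.10 tcp [ 0.6333 -0.2211  0.299 ] psi 93.6 F [ 0.4 -0.  -1.3] w 0.0541 g 95.2
 TURN [-0.003  0.     0.   ]  SHIFT [8.855 0.93  5.949]
```

```bash
python3 -m crank '[[0.886,0.093,0.1,0,0,0],[0.886,0.093,0.1,0,0,0],[0.886,0.093,0.1,0,0,0],[0.886,0.093,0.1,0,0,0],[0.886,0.093,0.1,0,0,0],[0.886,0.093,0.1,0,0,0],[0.886,0.093,0.1,0,0,0],[0.886,0.093,0.1,0,0,0],[0.886,0.093,0.1,0,0,0],[0.886,0.093,0.1,0,0,0]]'
python3 -m crank '[[0,0,0.8,0,0,0],[0,0,0.8,0,0,0],[0,0,0.8,0,0,0],[0,0,0.8,0,0,0],[0,0,0.8,0,0,0],[0,0,0.9,0,0,0],[0,0,0,0,0,0],[0,0,0,0,0,0]]'
python3 - <<'E'
from h import *
goal(.6407,-.0432,.134,93.6)
f=grab('wrist'); np.savez('w4.npz',**f); lid(f); sockets(f)
E
```

```text
clock: 8.1
tcp_pos: [0.6416, -0.0405, 0.2798]
orientation: [2.149, 2.292, 0.0]
contact_force: [0.3, 0.3, -2.3]
grip_width: 0.0542
gripper_force: 95.2
clock: 8.9
tcp_pos: [0.6415, -0.042, 0.1818]
orientation: [-2.149, -2.291, 0.0]
contact_force: [0.2, 0.2, -1.2]
grip_width: 0.0544
gripper_force: 95.4
clock 8.90 tcp [ 0.6415 -0.042   0.1818] psi 93.7 F [ 0.2  0.2 -1.2] w 0.0544 g 95.4
 TURN [-0.001 -0.     0.002]  SHIFT [-0.057 -0.046  2.389]
lid c [ 0.6421 -0.0379] rad 0.033800326538085936 z 0.2264 off [-0.      0.0039] 0.0438 slopes [-0.018 -0.007] 15083
top z 0.0781 [  208     0   143   233 18009]
hole [279.  75.] 249 c [0.6362 0.0457] rms 0.0003
rect (638.3856811523438, 9.835113525390625) (100.29534912109375, 174.41151428222656) 3.520220994949341
```

```bash
python3 -m crank '[[-0.03,-0.03,0.55,0,0,0],[-0.02,-0.02,0.55,0,0,0],[0,0,0.55,0,0,0],[0,0,0.35,0,0,0],[0,0,0.2,0,0,0],[0,0,0.2,0,0,0],[0,0,0.2,0,0,0],[0,0,0.1,0,0,0],[0,0,0,0,0,0]]'
python3 -c "
from h import *
print(status.get_obs()['moment']);goal()"
```

```text
clock: 9.85
tcp_pos: [0.6406, -0.043, 0.1278]
orientation: [-2.149, -2.292, 0.0]
contact_force: [-0.3, -0.4, -3.7]
grip_width: 0.054
gripper_force: 95.4
[0.01567946 0.009372   0.03683992]
clock 9.85 tcp [ 0.6406 -0.043   0.1278] psi 93.7 F [-0.3 -0.4 -3.7] w 0.0540 g 95.4
 TURN [-0. -0.  0.]  SHIFT [0. 0. 0.]
```

```bash
python3 -m crank '[[0,0,0.06,0,0,0.19],[0,0,0.06,0,0,0.19],[0,0,0.035,0,0,-0.19],[0,0,0.035,0,0,-0.19],[0,0,0.035,0,0,-0.19],[0,0,0.035,0,0,-0.19],[0,0,0.035,0,0,0.19],[0,0,0.035,0,0,0.19],[0,0,0.035,0,0,0.19],[0,0,0.035,0,0,0.19]]'
python3 -m crank '[[0,0,0.035,0,0,-0.19],[0,0,0.035,0,0,-0.19],[0,0,0.035,0,0,-0.19],[0,0,0.035,0,0,-0.19],[0,0,0.035,0,0,0.19],[0,0,0.035,0,0,0.19],[0,0,0.035,0,0,0.19],[0,0,0.035,0,0,0.19]]'
python3 - <<'E'
from h import *
goal()
f=grab('wrist'); np.savez('w5.npz',**f); lid(f); sockets(f)
E
```

```text
clock: 10.85
tcp_pos: [0.6415, -0.0431, 0.1208]
orientation: [2.47, 1.939, 0.002]
contact_force: [0.1, -0.9, -0.5]
grip_width: 0.054
gripper_force: 95.7
clock: 11.65
tcp_pos: [0.6417, -0.0428, 0.1162]
orientation: [2.468, 1.941, 0.002]
contact_force: [-2.0, -0.4, 5.6]
grip_width: 0.0542
gripper_force: 96.5
clock 11.65 tcp [ 0.6417 -0.0428  0.1162] psi 76.4 F [-2.  -0.4  5.6] w 0.0542 g 96.5
 TURN [ 0.003 -0.    -0.   ]  SHIFT [0. 0. 0.]
lid c [ 0.643  -0.0391] rad 0.0336411376953125 z 0.1609 off [0.0013 0.0034] 0.0446 slopes [-0.021 -0.012] 15167
top z 0.0758 [  112     0   260   266 25961]
hole [234.  73.] 323 c [0.637  0.0458] rms 0.0003
rect (638.4931640625, 3.901702880859375) (100.4669418334961, 196.43212890625) 3.5690877437591553
```

```bash
python3 -m crank '[[0,0,0.04,0,0,-0.19],[0,0,0.04,0,0,-0.19],[0,0,0.04,0,0,-0.19],[0,0,0.04,0,0,-0.19],[0,0,0.04,0,0,0.19],[0,0,0.04,0,0,0.19],[0,0,0.04,0,0,0.19],[0,0,0.04,0,0,0.19],[0,0,0.04,0,0,-0.19],[0,0,0.04,0,0,-0.19],[0,0,0.04,0,0,-0.19],[0,0,0.04,0,0,-0.19]]'
python3 -m crank '[[0,0,0.04,0,0,0.19],[0,0,0.04,0,0,0.19],[0,0,0.04,0,0,0.19],[0,0,0.04,0,0,0.19],[0,0,0.035,0,0,-0.19],[0,0,0.035,0,0,-0.19],[0,0,0.035,0,0,-0.19],[0,0,0.035,0,0,-0.19]]'
python3 - <<'E'
from h import *
goal()
f=grab('wrist'); np.savez('w5.npz',**f); lid(f); sockets(f)
E
```

```text
clock: 12.9
tcp_pos: [0.6425, -0.0433, 0.108]
orientation: [1.778, 2.585, 0.003]
contact_force: [-3.6, -0.7, 11.8]
grip_width: 0.0547
gripper_force: 97.8
clock: 13.7
tcp_pos: [0.6422, -0.0433, 0.1014]
orientation: [1.779, 2.586, 0.003]
contact_force: [-3.2, 0.0, 9.5]
grip_width: 0.0544
gripper_force: 97.6
clock 13.70 tcp [ 0.6422 -0.0433  0.1014] psi 110.9 F [-3.2  0.   9.5] w 0.0544 g 97.6
 TURN [0.004 0.002 0.   ]  SHIFT [0. 0. 0.]
lid c [ 0.6411 -0.0399] rad 0.03364324340820313 z 0.1462 off [-0.0009  0.0032] 0.045 slopes [-0.012 -0.019] 15145
top z 0.0746 [  182     0   271   259 26904]
hole [325.  69.] 348 c [0.6353 0.0456] rms 0.0003
rect (638.7411499023438, 6.895164489746094) (100.7396469116211, 181.28329467773438) 3.5180482864379883
```

```bash
python3 -m crank '[[0,0,0.04,0,0,0.19],[0,0,0.04,0,0,0.19],[0,0,0.04,0,0,0.19],[0,0,0.04,0,0,0.19],[0,0,0.04,0,0,-0.19],[0,0,0.04,0,0,-0.19],[0,0,0.04,0,0,-0.19],[0,0,0.04,0,0,-0.19],[0,0,0.035,0,0,0.19],[0,0,0.035,0,0,0.19],[0,0,0.035,0,0,0.19],[0,0,0.035,0,0,0.19]]'
python3 -m crank '[[0,0,0.025,0,0,-0.19],[0,0,0.025,0,0,-0.19],[0,0,0.025,0,0,-0.19],[0,0,0.025,0,0,-0.19],[0,0,0,0,0,0.19],[0,0,0,0,0,0.19],[0,0,0,0,0,0.19],[0,0,0,0,0,0.19]]'
python3 - <<'E'
from h import *
goal()
f=grab('wrist'); np.savez('w5.npz',**f); lid(f); sockets(f)
E
```

```text
clock: 14.95
tcp_pos: [0.6413, -0.0428, 0.0914]
orientation: [2.466, 1.943, 0.001]
contact_force: [-3.6, 0.0, 8.1]
grip_width: 0.0544
gripper_force: 97.2
clock: 15.75
tcp_pos: [0.6415, -0.0426, 0.0902]
orientation: [2.465, 1.943, 0.002]
contact_force: [-4.7, 0.1, 11.0]
grip_width: 0.0543
gripper_force: 97.9
clock 15.75 tcp [ 0.6415 -0.0426  0.0902] psi 76.5 F [-4.7  0.1 11. ] w 0.0543 g 97.9
 TURN [0.003 0.001 0.   ]  SHIFT [0. 0. 0.]
lid c [ 0.6428 -0.0387] rad 0.03364197998046875 z 0.135 off [0.0012 0.004 ] 0.0447 slopes [-0.016  0.   ] 15092
top z 0.0742 [   95     0   283   266 29193]
hole [227.  70.] 373 c [0.6369 0.0457] rms 0.0003
rect (638.2221069335938, 6.8636932373046875) (100.51370239257812, 177.92156982421875) 3.4364845752716064
```

```bash
python3 -m crank '[[0,0,0.025,0,0,-0.19],[0,0,0.025,0,0,-0.19],[0,0,0.025,0,0,-0.19],[0,0,0.025,0,0,-0.19],[0,0,0.01,0,0,0.19],[0,0,0.01,0,0,0.19],[0,0,0.01,0,0,0.19],[0,0,0.01,0,0,0.19]]'
python3 - <<'E'
from h import *
goal(psi=93.6)
f=grab('wrist'); np.savez('w5.npz',**f); lid(f); sockets(f)
E
```

```text
clock: 16.6
tcp_pos: [0.6417, -0.0425, 0.0883]
orientation: [2.465, 1.943, 0.002]
contact_force: [-7.6, -0.3, 17.4]
grip_width: 0.0542
gripper_force: 98.9
clock 16.60 tcp [ 0.6417 -0.0425  0.0883] psi 76.5 F [-7.6 -0.3 17.4] w 0.0542 g 98.9
 TURN [ 0.004  0.001 -0.38 ]  SHIFT [0. 0. 0.]
lid c [ 0.6429 -0.0387] rad 0.03363162231445312 z 0.1332 off [0.0011 0.0039] 0.0448 slopes [-0.016 -0.001] 15095
top z 0.0725 [   95     0   282   266 28655]
hole [226.  71.] 385 c [0.6366 0.0455] rms 0.0005
rect (638.2526245117188, 7.309051513671875) (100.46041870117188, 177.46556091308594) 3.5273537635803223
```

```bash
python3 -m crank '[[0,0,-0.15,0,0,0],[0,0,0,0,0,0],[0,0,0,0,0,0]]'
python3 -m crank '[[0,0,0,0,0,0],[0,0,0,0,0,0],[0,0,0,0,0,0],[0,0,0,0,0,0],[0,0,0,0,0,0],[0,0,0,0,0,0]]' 1
python3 -m crank '[[0,0,-0.5,0,0,0],[0,0,-0.8,0,0,0],[0,0,-0.9,0,0,0],[0,0,-0.9,0,0,-0.19],[0,0,-0.9,0,0,-0.19],[0,0,-0.9,0,0,0],[0,0,-0.9,0,0,0],[0,0,-0.9,0,0,0],[0,0,0,0,0,0],[0,0,0,0,0,0]]'
python3 - <<'E'
from h import *
f=grab('wrist'); np.savez('w6.npz',**f); sockets(f); P=cloud(f)
m=(f['depth']>0)&(abs(P[...,2]-.137)<.006)&(abs(P[...,0]-.64)<.05)
p=P[m]; print('seated top',np.median(p,0).round(4),((p.min(0)+p.max(0))/2).round(4),len(p))
goal(.3975,-.265,.2,93.6)
E
```

```text
clock: 16.95
tcp_pos: [0.6417, -0.0429, 0.0904]
orientation: [2.467, 1.943, 0.003]
contact_force: [-4.6, -0.2, 10.0]
grip_width: 0.054
gripper_force: 98.0
clock: 17.55
tcp_pos: [0.6406, -0.043, 0.0877]
orientation: [-2.465, -1.947, 0.0]
contact_force: [0.4, -0.5, 0.3]
grip_width: 0.085
gripper_force: 0.0
clock: 18.55
tcp_pos: [0.6409, -0.043, 0.2228]
orientation: [2.148, 2.291, 0.002]
contact_force: [-0.1, -0.4, -1.3]
grip_width: 0.0855
gripper_force: 0.0
top z 0.0774 [  218     0   124   311 20045]
hole [276. 220.] 391 c [ 0.6341 -0.0797] rms 0.0278
hole [279.  77.] 219 c [0.636  0.0458] rms 0.0004
rect (641.1243896484375, -36.244659423828125) (100.16141510009766, 285.1946105957031) 3.5759613513946533
seated top [ 0.6429 -0.0406  0.1382] [ 0.6429 -0.0418  0.136 ] 4836
clock 18.60 tcp [ 0.6404 -0.0431  0.2218] psi 93.7 F [-0.   0.5 -0. ] w 0.0854 g 0.0
 TURN [-0.     0.     0.002]  SHIFT [-10.31  -12.816   1.089]
```

```bash
python3 -m crank '[[-0.736,-0.915,0,0,0,0],[-0.736,-0.915,0,0,0,0],[-0.736,-0.915,0,0,0,0],[-0.736,-0.915,0,0,0,0],[-0.736,-0.915,0,0,0,0],[-0.736,-0.915,0,0,0,0],[-0.736,-0.915,0,0,0,0]]'
python3 -m crank '[[-0.736,-0.915,0,0,0,0],[-0.736,-0.915,0,0,0,0],[-0.736,-0.915,0,0,0,0],[-0.736,-0.915,0,0,0,0],[-0.736,-0.915,0,0,0,0],[-0.736,-0.915,0,0,0,0],[-0.736,-0.915,0,0,0,0],[0,0,0,0,0,0],[0,0,0,0,0,0],[0,0,0,0,0,0]]'
python3 - <<'E'
from h import *
f=grab('wrist'); np.savez('w7.npz',**f); P=cloud(f)
m=(abs(P[...,2]-.1)<.006)&(f['depth']>0)
k,l,st,c=cv2.connectedComponentsWithStats(m.astype(np.uint8))
for i in range(1,k):
    if st[i,4]>400: p=P[l==i]; print(c[i].round(),st[i,4],((p.min(0)+p.max(0))/2).round(4),np.median(p,0).round(4),np.ptp(p,axis=0).round(3))
goal(.3975,-.265,.052,93.6)
E
```

```text
clock: 19.3
tcp_pos: [0.5179, -0.1546, 0.2208]
orientation: [-2.148, -2.291, 0.001]
contact_force: [0.1, -1.4, -0.5]
grip_width: 0.0855
gripper_force: 0.0
clock: 20.3
tcp_pos: [0.3988, -0.2643, 0.2215]
orientation: [-2.147, -2.293, -0.001]
contact_force: [0.1, 1.1, 1.1]
grip_width: 0.0856
gripper_force: 0.0
[164.  86.] 4822 [ 0.3018 -0.1888  0.0988] [ 0.3025 -0.1881  0.1005] [0.061 0.06  0.01 ]
[276. 186.] 3819 [ 0.3969 -0.2653  0.0985] [ 0.3968 -0.264   0.1005] [0.06  0.061 0.009]
clock 20.35 tcp [ 0.3989 -0.2642  0.2216] psi 93.8 F [ 0.6 -0.  -0.3] w 0.0854 g 0.0
 TURN [-0.    -0.001  0.004]  SHIFT [-0.036 -0.074  8.478]
```

```bash
python3 -m crank '[[-0.05,-0.1,0.85,0,0,0],[0,0,0.85,0,0,0],[0,0,0.85,0,0,0],[0,0,0.85,0,0,0],[0,0,0.85,0,0,0],[0,0,0.85,0,0,0],[0,0,0.85,0,0,0],[0,0,0.85,0,0,0],[0,0,0.85,0,0,0],[0,0,0.85,0,0,0],[0,0,0,0,0,0]]'
python3 -m crank '[[0,0,0,0,0,0],[0,0,0,0,0,0],[0,0,0,0,0,0],[0,0,0,0,0,0],[0,0,0,0,0,0],[0,0,0,0,0,0],[0,0,0,0,0,0],[0,0,0,0,0,0]]' 0 90
python3 -m crank '[[0,0,-1,0,0,0],[0,0,-1,0,0,0],[0,0,-1,0,0,0],[0,0,-1,0,0,0],[0,0,-1,0,0,0],[0,0,-1,0,0,0],[0,0,-1,0,0,0],[0,0,-1,0,0,0],[0,0,-1,0,0,0],[0,0,-1,0,0,0],[0,0,0,0,0,0],[0,0,0,0,0,0]]'
python3 - <<'E'
from h import *
f=grab('wrist'); np.savez('w8.npz',**f); lid(f)
goal(SOC[0,0]+.000,SOC[0,1]-.001,.255,93.6)
E
```

```text
clock: 21.45
tcp_pos: [0.3956, -0.2646, 0.05]
orientation: [-2.144, -2.291, 0.0]
contact_force: [-0.3, 0.9, 0.1]
grip_width: 0.0851
gripper_force: 0.0
clock: 22.25
tcp_pos: [0.3971, -0.2669, 0.0537]
orientation: [2.147, 2.29, -0.0]
contact_force: [-3.7, 2.1, 10.9]
grip_width: 0.0558
gripper_force: 92.7
clock: 23.45
tcp_pos: [0.3962, -0.2662, 0.2518]
orientation: [2.148, 2.291, -0.0]
contact_force: [-0.1, 0.6, -2.7]
grip_width: 0.055
gripper_force: 96.2
lid c [ 0.3959 -0.2626] rad 0.03367088012695312 z 0.2988 off [0.0002 0.0034] 0.0477 slopes [-0.016 -0.006] 15678
clock 23.50 tcp [ 0.3957 -0.266   0.2511] psi 93.7 F [ 0.7 -0.4 -3.5] w 0.0555 g 96.2
 TURN [-0.001 -0.     0.002]  SHIFT [ 5.947 12.959 -0.197]
```

```bash
python3 -m crank '[[0.457,0.993,0,0,0,0],[0.457,0.993,0,0,0,0],[0.457,0.993,0,0,0,0],[0.457,0.993,0,0,0,0],[0.457,0.993,0,0,0,0],[0.457,0.993,0,0,0,0],[0.457,0.993,0,0,0,0]]'
python3 -m crank '[[0.457,0.993,0,0,0,0],[0.457,0.993,0,0,0,0],[0.457,0.993,0,0,0,0],[0.457,0.993,0,0,0,0],[0.457,0.993,0,0,0,0],[0.457,0.993,0,0,0,0],[0,0,0.9,0,0,0],[0,0,0.9,0,0,0],[0,0,0.9,0,0,0],[0,0,0,0,0,0],[0,0,0,0,0,0]]'
python3 - <<'E'
from h import *
f=grab('wrist'); np.savez('w8.npz',**f); lid(f)
goal(.6462,-.131,.125,93.6)
E
```

```text
clock: 24.2
tcp_pos: [0.5308, -0.1928, 0.25]
orientation: [-2.147, -2.29, 0.002]
contact_force: [-0.6, -0.1, -2.8]
grip_width: 0.0554
gripper_force: 96.2
clock: 25.3
tcp_pos: [0.6457, -0.131, 0.1968]
orientation: [-2.147, -2.291, 0.002]
contact_force: [0.5, -1.0, -1.2]
grip_width: 0.0551
gripper_force: 96.2
lid c [ 0.6462 -0.1267] rad 0.033769677734375 z 0.2437 off [-0.0002  0.0043] 0.0458 slopes [-0.018 -0.005] 15658
clock 25.35 tcp [ 0.6464 -0.131   0.1979] psi 93.7 F [-0.5 -0.2 -2.7] w 0.0551 g 96.2
 TURN [-0.    -0.     0.002]  SHIFT [ 1.000e-03 -1.200e-02  3.643e+00]
```

```bash
python3 -m crank '[[0,0,0.8,0,0,0],[0,0,0.8,0,0,0],[0,0,0.6,0,0,0],[0,0,0.4,0,0,0],[0,0,0.3,0,0,0],[0,0,0.2,0,0,0],[0,0,0.2,0,0,0],[0,0,0.2,0,0,0],[0,0,0,0,0,0]]'
python3 -m crank '[[0,0,0.06,0,0,0.19],[0,0,0.06,0,0,0.19],[0,0,0.04,0,0,-0.19],[0,0,0.04,0,0,-0.19],[0,0,0.04,0,0,-0.19],[0,0,0.04,0,0,-0.19],[0,0,0.04,0,0,0.19],[0,0,0.04,0,0,0.19],[0,0,0.04,0,0,0.19],[0,0,0.04,0,0,0.19]]'
python3 - <<'E'
from h import *
goal()
f=grab('wrist'); np.savez('w8.npz',**f); lid(f); sockets(f)
E
```

```text
clock: 26.25
tcp_pos: [0.6461, -0.1311, 0.1274]
orientation: [-2.148, -2.292, 0.001]
contact_force: [0.2, 0.3, -1.7]
grip_width: 0.0557
gripper_force: 96.2
clock: 27.25
tcp_pos: [0.6469, -0.1313, 0.1196]
orientation: [2.471, 1.939, 0.001]
contact_force: [0.3, 0.2, -2.2]
grip_width: 0.0554
gripper_force: 96.2
clock 27.25 tcp [ 0.6469 -0.1313  0.1196] psi 76.2 F [ 0.3  0.2 -2.2] w 0.0554 g 96.2
 TURN [ 0.002 -0.    -0.   ]  SHIFT [0. 0. 0.]
lid c [ 0.6479 -0.1272] rad 0.033880776977539065 z 0.1665 off [0.001  0.0039] 0.0469 slopes [-0.017 -0.005] 15706
top z 0.0773 [  115     0   256   259 18676]
rect (643.8265380859375, -82.56570434570312) (100.46086120605469, 192.7513427734375) 3.5030033588409424
```

```bash
python3 -m crank '[[0,0,0.04,0,0,-0.19],[0,0,0.04,0,0,-0.19],[0,0,0.04,0,0,-0.19],[0,0,0.04,0,0,-0.19],[0,0,0.04,0,0,0.19],[0,0,0.04,0,0,0.19],[0,0,0.04,0,0,0.19],[0,0,0.04,0,0,0.19],[0,0,0.04,0,0,-0.19],[0,0,0.04,0,0,-0.19],[0,0,0.04,0,0,-0.19],[0,0,0.04,0,0,-0.19]]'
python3 -m crank '[[0,0,0.04,0,0,0.19],[0,0,0.04,0,0,0.19],[0,0,0.04,0,0,0.19],[0,0,0.04,0,0,0.19],[0,0,0.04,0,0,-0.19],[0,0,0.04,0,0,-0.19],[0,0,0.04,0,0,-0.19],[0,0,0.04,0,0,-0.19],[0,0,0.04,0,0,0.19],[0,0,0.04,0,0,0.19],[0,0,0.04,0,0,0.19],[0,0,0.04,0,0,0.19]]'
python3 - <<'E'
from h import *
goal()
f=grab('wrist'); np.savez('w8.npz',**f); lid(f); sockets(f)
E
```

```text
clock: 28.5
tcp_pos: [0.6477, -0.1315, 0.1117]
orientation: [1.774, 2.589, 0.002]
contact_force: [-2.1, -0.3, 8.5]
grip_width: 0.0553
gripper_force: 97.7
clock: 29.7
tcp_pos: [0.6475, -0.1309, 0.1023]
orientation: [2.465, 1.944, 0.003]
contact_force: [-6.7, 1.0, 1.0]
grip_width: 0.055
gripper_force: 96.6
clock 29.70 tcp [ 0.6475 -0.1309  0.1023] psi 76.5 F [-6.7  1.   1. ] w 0.0550 g 96.6
 TURN [0.004 0.    0.   ]  SHIFT [0. 0. 0.]
lid c [ 0.6485 -0.1269] rad 0.033770513916015626 z 0.1492 off [0.0011 0.0043] 0.0475 slopes [-0.015  0.   ] 15657
top z 0.0766 [  142     0   233   267 18777]
rect (644.5011596679688, -94.87893676757812) (100.46908569335938, 160.38125610351562) 3.4959254264831543
```

```bash
python3 -m crank '[[0,-0.03,0.04,0,0,-0.19],[0,0,0.04,0,0,-0.19],[0,0,0.04,0,0,-0.19],[0,0,0.04,0,0,-0.19],[0,0,0.04,0,0,0.19],[0,0,0.04,0,0,0.19],[0,0,0.04,0,0,0.19],[0,0,0.04,0,0,0.19],[0,0,0.04,0,0,-0.19],[0,0,0.04,0,0,-0.19],[0,0,0.04,0,0,-0.19],[0,0,0.04,0,0,-0.19]]'
python3 -m crank '[[0,0,0.035,0,0,0.19],[0,0,0.035,0,0,0.19],[0,0,0.035,0,0,0.19],[0,0,0.035,0,0,0.19],[0,0,0.02,0,0,-0.19],[0,0,0.02,0,0,-0.19],[0,0,0.02,0,0,-0.19],[0,0,0.02,0,0,-0.19]]'
python3 - <<'E'
from h import *
goal()
f=grab('wrist'); np.savez('w8.npz',**f); lid(f); sockets(f)
E
```

```text
clock: 30.95
tcp_pos: [0.6473, -0.1313, 0.0921]
orientation: [1.773, 2.59, 0.003]
contact_force: [-0.1, 0.4, 5.2]
grip_width: 0.0552
gripper_force: 97.7
clock: 31.75
tcp_pos: [0.6472, -0.1316, 0.0881]
orientation: [1.774, 2.589, 0.003]
contact_force: [-2.8, 0.3, 7.8]
grip_width: 0.0554
gripper_force: 98.2
clock 31.75 tcp [ 0.6472 -0.1316  0.0881] psi 111.2 F [-2.8  0.3  7.8] w 0.0554 g 98.2
 TURN [0.004 0.002 0.   ]  SHIFT [0. 0. 0.]
lid c [ 0.646 -0.128] rad 0.03385824890136719 z 0.135 off [-0.0013  0.0036] 0.0471 slopes [-0.009 -0.012] 15687
top z 0.0743 [  176     0   239   270 20668]
rect (644.9917602539062, -96.16500091552734) (100.48239135742188, 154.0432586669922) 3.587456703186035
```

Lid minus top is 60.7 mm, so it is nominally home. I'll run two confirming strokes, release, lift, and go towards can C.

```bash
python3 -m crank '[[0,0,0.03,0,0,0.19],[0,0,0.03,0,0,0.19],[0,0,0.03,0,0,0.19],[0,0,0.03,0,0,0.19],[0,0,0.005,0,0,-0.19],[0,0,0.005,0,0,-0.19],[0,0,0.005,0,0,-0.19],[0,0,0.005,0,0,-0.19]]'
python3 - <<'E'
from h import *
goal(psi=93.6)
f=grab('wrist'); np.savez('w8.npz',**f); lid(f); sockets(f)
E
python3 -m crank '[[0,0,-0.15,0,0,0.19],[0,0,0,0,0,0.19],[0,0,0,0,0,0]]'
python3 -m crank '[[0,0,0,0,0,0],[0,0,0,0,0,0],[0,0,0,0,0,0],[0,0,0,0,0,0],[0,0,0,0,0,0],[0,0,0,0,0,0]]' 1
python3 -m crank '[[0,0,-0.5,0,0,0],[0,0,-0.8,0,0,0],[0,0,-0.9,0,0,0],[0,0,-0.9,0,0,0],[0,0,-0.9,0,0,0],[0,0,-0.9,0,0,0],[0,0,-0.9,0,0,0],[0,0,-0.9,0,0,0],[0,0,0,0,0,0]]'
python3 - <<'E'
from h import *
f=grab('wrist'); np.savez('w9.npz',**f); sockets(f); P=cloud(f)
for c in SOC[:2]:
    m=(f['depth']>0)&(abs(P[...,2]-.137)<.006)&(np.hypot(P[...,0]-c[0],P[...,1]-c[1])<.035)
    p=P[m]; print('seated top',np.median(p,0).round(4),((p.min(0)+p.max(0))/2).round(4),len(p))
goal(.521,.276,.225,93.6)
E
```

```text
clock: 32.6
tcp_pos: [0.6475, -0.1319, 0.0863]
orientation: [1.774, 2.588, 0.002]
contact_force: [-4.7, -0.1, 14.5]
grip_width: 0.0552
gripper_force: 98.9
clock 32.60 tcp [ 0.6475 -0.1319  0.0863] psi 111.2 F [-4.7 -0.1 14.5] w 0.0552 g 98.9
 TURN [0.005 0.002 0.39 ]  SHIFT [0. 0. 0.]
lid c [ 0.6463 -0.1282] rad 0.034053369140625 z 0.1333 off [-0.0014  0.0036] 0.0471 slopes [-0.009 -0.012] 15701
top z 0.0727 [  175     0   240   270 20630]
rect (645.0723876953125, -97.05828857421875) (100.50885009765625, 154.62782287597656) 3.519235849380493
clock: 32.95
tcp_pos: [0.6471, -0.1313, 0.0883]
orientation: [2.148, 2.289, 0.002]
contact_force: [-1.2, -1.4, 7.4]
grip_width: 0.0549
gripper_force: 97.9
clock: 33.55
tcp_pos: [0.6457, -0.1309, 0.0859]
orientation: [-2.148, -2.292, 0.0]
contact_force: [-0.3, -1.0, 0.2]
grip_width: 0.0853
gripper_force: 0.0
clock: 34.45
tcp_pos: [0.6479, -0.1308, 0.2246]
orientation: [2.145, 2.288, 0.006]
contact_force: [-0.1, -0.2, -0.3]
grip_width: 0.0853
gripper_force: 0.0
top z 0.0768 [  216     0   123   229 10892]
rect (643.8432006835938, -79.71698760986328) (99.9853515625, 197.8083953857422) 3.5586581230163574
seated top [ 0.6483 -0.1292  0.1377] [ 0.6489 -0.1307  0.1357] 4749
seated top [ 0.6429 -0.0413  0.1376] [ 0.6431 -0.0425  0.1368] 6173
clock 34.50 tcp [ 0.6469 -0.1309  0.2225] psi 93.7 F [-0.3  0.2 -1.1] w 0.0857 g 0.0
 TURN [0.005 0.001 0.002]  SHIFT [20.7   -5.005 -0.125]
```

```bash
python3 -m crank '[[0.985,-0.238,0,0,0,0],[0.985,-0.238,0,0,0,0],[0.985,-0.238,0,0,0,0],[0.985,-0.238,0,0,0,0],[0.985,-0.238,0,0,0,0],[0.985,-0.238,0,0,0,0],[0.985,-0.238,0,0,0,0],[0.985,-0.238,0,0,0,0],[0.985,-0.238,0,0,0,0],[0.985,-0.238,0,0,0,0],[0.985,-0.238,0,0,0,0]]'
python3 -m crank '[[0.985,-0.238,0,0,0,0],[0.985,-0.238,0,0,0,0],[0.985,-0.238,0,0,0,0],[0.985,-0.238,0,0,0,0],[0.985,-0.238,0,0,0,0],[0.985,-0.238,0,0,0,0],[0.985,-0.238,0,0,0,0],[0.985,-0.238,0,0,0,0],[0.985,-0.238,0,0,0,0],[0.985,-0.238,0,0,0,0],[0,0,0,0,0,0],[0,0,0,0,0,0]]'
python3 - <<'E'
from h import *
f=grab('wrist'); np.savez('w10.npz',**f); P=cloud(f); save(f,'w10.png')
m=(abs(P[...,2]-.1)<.006)&(f['depth']>0)
k,l,st,c=cv2.connectedComponentsWithStats(m.astype(np.uint8))
for i in range(1,k):
    if st[i,4]>400: p=P[l==i]; print(c[i].round(),st[i,4],((p.min(0)+p.max(0))/2).round(4),np.median(p,0).round(4),np.ptp(p,axis=0).round(3))
goal(.521,.276,.052,93.6); print(status.get_obs()['joints'].round(2))
E
```

```text
clock: 35.6
tcp_pos: [0.5775, 0.0848, 0.2193]
orientation: [-2.145, -2.294, 0.002]
contact_force: [-0.4, -0.2, 0.4]
grip_width: 0.0855
gripper_force: 0.0
clock: 36.8
tcp_pos: [0.5179, 0.2762, 0.2195]
orientation: [-2.145, -2.295, 0.002]
contact_force: [1.2, -0.5, -0.5]
grip_width: 0.0854
gripper_force: 0.0
[200.  27.] 401 [0.4421 0.4014 0.1   ] [0.4529 0.3944 0.0962] [0.046 0.03  0.012]
[283. 186.] 3864 [0.521  0.2758 0.0984] [0.5209 0.2772 0.1005] [0.061 0.061 0.009]
[550. 241.] 731 [0.7615 0.2482 0.1   ] [0.7615 0.2424 0.0993] [0.003 0.078 0.012]
clock 36.85 tcp [0.5186 0.2751 0.2195] psi 93.7 F [-0.7 -0.4 -0.7] w 0.0855 g 0.0
 TURN [-0.001  0.001  0.003]  SHIFT [0.037 0.121 8.376]
[-0.11  0.38 -0.62  1.71  0.24  1.13 -0.74]
```

View pics/w10.png

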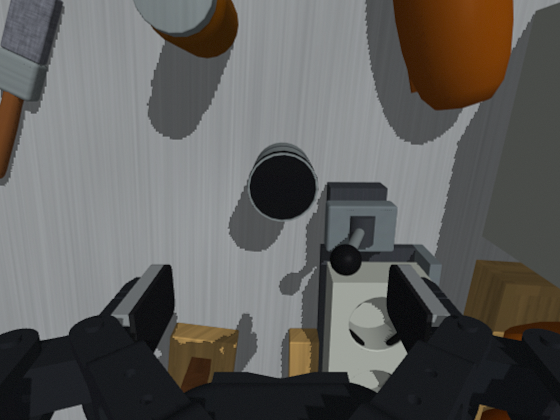

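Run:
```python
from h import *
f=dict(np.load('w10.npz')); P=cloud(f)
for u,v in [(345,258),(345,252),(358,237),(331,215),(331,240),(392,215),(360,190),(330,188),(385,186),(362,225)]: print(u,v,P[v,u].round(3))
```

```text
345 258 [0.573 0.231 0.138]
345 252 [0.574 0.235 0.133]
358 237 [0.594 0.231 0.087]
331 215 [0.572 0.24  0.055]
331 240 [0.515 0.347 0.399]
392 215 [0.633 0.245 0.055]
360 190 [0.604 0.262 0.03 ]
330 188 [0.573 0.262 0.028]
385 186 [0.639 0.262 0.001]
362 225 [0.602 0.235 0.065]
```

```bash
python3 -m crank '[[0.04,0.12,0,0,0,-0.184],[0,0,0,0,0,-0.184],[0,0,0,0,0,-0.184],[0,0,0,0,0,-0.184],[0,0,0,0,0,-0.184],[0,0,0,0,0,0],[0,0,0,0,0,0]]'
python3 - <<'E'
from h import *
f=grab('wrist'); P=cloud(f)
m=(abs(P[...,2]-.1)<.006)&(f['depth']>0)&(np.hypot(P[...,0]-.521,P[...,1]-.276)<.05); p=P[m]; print(((p.min(0)+p.max(0))/2).round(4))
goal(.521,.276,.056,135); print(status.get_obs()['joints'].round(2))
E
```

```text
clock: 37.55
tcp_pos: [0.5219, 0.2754, 0.2197]
orientation: [-1.207, -2.9, 0.001]
contact_force: [0.0, -0.3, 0.2]
grip_width: 0.0853
gripper_force: 0.0
[0.5208 0.2762 0.0985]
clock 37.60 tcp [0.5219 0.2756 0.2198] psi 134.8 F [ 0.1  0.2 -0.1] w 0.0854 g 0.0
 TURN [-0.001  0.    -0.004]  SHIFT [ 0.044 -0.017  8.192]
[-0.01  0.41 -0.76  1.7   0.31  1.16 -0.07]
```

```bash
python3 -m crank '[[0.03,-0.02,0.82,0,0,0],[0,0,0.82,0,0,0],[0,0,0.82,0,0,0],[0,0,0.82,0,0,0],[0,0,0.82,0,0,0],[0,0,0.82,0,0,0],[0,0,0.82,0,0,0],[0,0,0.82,0,0,0],[0,0,0.82,0,0,0],[0,0,0.82,0,0,0],[0,0,0,0,0,0]]'
python3 -m crank '[[0,0,0,0,0,0],[0,0,0,0,0,0],[0,0,0,0,0,0],[0,0,0,0,0,0],[0,0,0,0,0,0],[0,0,0,0,0,0],[0,0,0,0,0,0],[0,0,0,0,0,0]]' 0 90
python3 -m crank '[[0,0,-1,0,0,0],[0,0,-1,0,0,0],[0,0,-1,0,0,0],[0,0,-1,0,0,0],[0,0,-1,0,0,0],[0,0,-1,0,0,0],[0,0,-1,0,0,0],[0,0,-1,0,0,0],[0,0,-1,0,0,0],[0,0,-1,0,0,0],[0,0,-1,0,0,0]]'
python3 -m crank '[[0,0,0,0,0,0.184],[0,0,0,0,0,0.184],[0,0,0,0,0,0.184],[0,0,0,0,0,0.184],[0,0,0,0,0,0.184],[0,0,0,0,0,0],[0,0,0,0,0,0]]'
python3 - <<'E'
from h import *
f=grab('wrist'); np.savez('w11.npz',**f); lid(f)
goal(SOC[2,0]-.0005,SOC[2,1]-.001,.255,93.6)
E
```

```text
clock: 38.7
tcp_pos: [0.5195, 0.2754, 0.0533]
orientation: [-1.199, -2.901, 0.005]
contact_force: [-0.1, 0.2, -0.2]
grip_width: 0.0853
gripper_force: 0.0
clock: 39.5
tcp_pos: [0.5353, 0.2895, 0.074]
orientation: [1.191, 2.883, 0.048]
contact_force: [-2.4, -2.3, 82.4]
grip_width: 0.0002
gripper_force: 43.5
clock: 40.6
tcp_pos: [0.521, 0.2768, 0.2779]
orientation: [1.199, 2.902, 0.002]
contact_force: [0.4, -0.1, 0.3]
grip_width: 0.0004
gripper_force: 0.0
clock: 41.3
tcp_pos: [0.521, 0.2768, 0.2767]
orientation: [2.144, 2.296, 0.002]
contact_force: [1.5, 0.6, -0.7]
grip_width: -0.0001
gripper_force: 0.0
lid c [0.5219 0.2836] rad 0.013594479370117188 z 0.3269 off [0.0009 0.0068] 0.0504 slopes [-0.002 -0.034] 600
clock 41.35 tcp [0.521  0.2767 0.2765] psi 93.9 F [-0.4  0.6  0.2] w -0.0003 g 0.0
 TURN [ 0.001 -0.     0.007]  SHIFT [-11.939   4.977   1.075]
```

Run:
```python
from h import *
f=grab('scene'); g=grab('wrist'); np.savez('w12.npz',**g); np.savez('s12.npz',**f)
a=cv2.resize(f['image'][180:340,270:440],(446,420)); cv2.imwrite('pics/p12.png',cv2.resize(np.hstack([a,g['image'][:,40:520]]),None,fx=.85,fy=.85)[...,::-1])
```

```text
(no output)
```

View pics/p12.png

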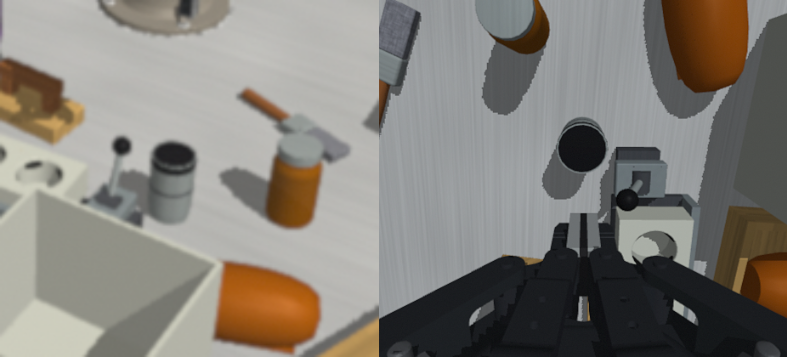

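Run:
```python
from h import *
for n in('w12','s12'):
    f=dict(np.load(n+'.npz')); P=cloud(f)
    m=(abs(P[...,2]-.1)<.006)&(f['depth']>0)&(np.hypot(P[...,0]-.521,P[...,1]-.276)<.09)
    k,l,st,c=cv2.connectedComponentsWithStats(m.astype(np.uint8))
    for i in range(1,k):
        if st[i,4]>30: p=P[l==i]; print(n,c[i].round(),st[i,4],((p.min(0)+p.max(0))/2).round(4),np.median(p,0).round(4),np.ptp(p,axis=0).round(3))
s=status.get_obs(); print(s['contact_force'],s['grip_width'],s['gripper_force'])
```

```text
w12 [279. 174.] 2808 [0.5207 0.276  0.0988] [0.5209 0.2769 0.1006] [0.06  0.06  0.009]
w12 [341. 223.] 36 [0.5887 0.2281 0.0997] [0.5894 0.2299 0.0994] [0.01  0.007 0.011]
s12 [348. 250.] 217 [0.5219 0.2772 0.0991] [0.5238 0.2772 0.098 ] [0.064 0.059 0.01 ]
[-0.4347783  -0.45880954  0.11378304] -5.070645613299941e-05 0.0
```

```bash
python3 -m crank '[[0,0,0.5,0,0,-0.184],[0,0,0.5,0,0,-0.184],[0,0,0.5,0,0,-0.184],[0,0,0.5,0,0,-0.184],[0,0,0.5,0,0,-0.184],[0,0,0,0,0,0],[0,0,0,0,0,0]]' 1 60
python3 - <<'E'
from h import *
goal(.521,.2762,.046,135)
E
```

```text
clock: 42.15
tcp_pos: [0.5211, 0.2765, 0.2261]
orientation: [-1.204, -2.901, -0.0]
contact_force: [-0.3, 1.2, -0.0]
grip_width: 0.0856
gripper_force: 0.0
clock 42.15 tcp [0.5211 0.2765 0.2261] psi 134.9 F [-0.3  1.2 -0. ] w 0.0856 g 0.0
 TURN [-0.    -0.001 -0.002]  SHIFT [-8.000e-03 -1.300e-02  9.007e+00]
```

```bash
python3 -m crank '[[0,0,0.9,0,0,0],[0,0,0.9,0,0,0],[0,0,0.9,0,0,0],[0,0,0.9,0,0,0],[0,0,0.9,0,0,0],[0,0,0.9,0,0,0],[0,0,0.9,0,0,0],[0,0,0.9,0,0,0],[0,0,0.9,0,0,0],[0,0,0.8,0,0,0],[0,0,0,0,0,0],[0,0,0,0,0,0]]'
python3 -m crank '[[0,0,0,0,0,0],[0,0,0,0,0,0],[0,0,0,0,0,0],[0,0,0,0,0,0]]' 0.6 60
python3 -m crank '[[0,0,0,0,0,0],[0,0,0,0,0,0],[0,0,0,0,0,0],[0,0,0,0,0,0]]' 0 60
```

```text
clock: 43.35
tcp_pos: [0.5212, 0.2768, 0.0484]
orientation: [1.201, 2.903, 0.0]
contact_force: [0.7, 0.4, -0.3]
grip_width: 0.0855
gripper_force: 0.0
clock: 43.75
tcp_pos: [0.5217, 0.2769, 0.0498]
orientation: [1.2, 2.902, 0.001]
contact_force: [-2.5, -2.6, 8.4]
grip_width: 0.0574
gripper_force: 62.2
clock: 44.15
tcp_pos: [0.5217, 0.2769, 0.0498]
orientation: [1.2, 2.902, 0.002]
contact_force: [-1.3, -1.6, 9.6]
grip_width: 0.0573
gripper_force: 62.2
```

```bash
python3 -m crank '[[0,0,0,0,0,0],[0,0,0,0,0,0]]' 0 75
python3 -m crank '[[0,0,-0.5,0,0,0],[0,0,-1,0,0,0],[0,0,-1,0,0,0],[0,0,-1,0,0,0],[0,0,-1,0,0,0],[0,0,-1,0,0,0],[0,0,-1,0,0,0],[0,0,-1,0,0,0],[0,0,-1,0,0,0],[0,0,-1,0,0,0],[0,0,-1,0,0,0]]'
python3 -m crank '[[0,0,0,0,0,0.184],[0,0,0,0,0,0.184],[0,0,0,0,0,0.184],[0,0,0,0,0,0.184],[0,0,0,0,0,0.184],[0,0,0,0,0,0],[0,0,0,0,0,0]]'
python3 - <<'E'
from h import *
f=grab('wrist'); np.savez('w11.npz',**f); lid(f)
goal(SOC[2,0]-.0005,SOC[2,1]-.001,.255,93.6)
E
```

```text
clock: 44.35
tcp_pos: [0.5217, 0.2769, 0.0499]
orientation: [1.2, 2.902, 0.001]
contact_force: [-2.3, -2.5, 9.1]
grip_width: 0.0567
gripper_force: 77.3
clock: 45.45
tcp_pos: [0.5206, 0.2764, 0.2593]
orientation: [1.2, 2.903, -0.0]
contact_force: [-0.1, -0.7, -2.4]
grip_width: 0.0566
gripper_force: 80.0
clock: 46.15
tcp_pos: [0.5208, 0.2766, 0.2583]
orientation: [2.144, 2.296, 0.0]
contact_force: [0.0, -0.1, -2.3]
grip_width: 0.0562
gripper_force: 80.1
lid c [0.5205 0.2801] rad 0.034029208374023436 z 0.3092 off [-0.0003  0.0036] 0.0509 slopes [-0.022 -0.007] 16656
clock 46.20 tcp [0.5208 0.2766 0.2582] psi 93.9 F [ 0.5 -0.4 -1.7] w 0.0565 g 80.1
 TURN [ 0.    -0.     0.007]  SHIFT [-11.933   4.988   0.161]
```

```bash
python3 -m crank '[[-0.918,0.384,0,0,0,0.007],[-0.918,0.384,0,0,0,0],[-0.918,0.384,0,0,0,0],[-0.918,0.384,0,0,0,0],[-0.918,0.384,0,0,0,0],[-0.918,0.384,0,0,0,0],[-0.918,0.384,0,0,0,0]]'
python3 -m crank '[[-0.918,0.384,0,0,0,0],[-0.918,0.384,0,0,0,0],[-0.918,0.384,0,0,0,0],[-0.918,0.384,0,0,0,0],[-0.918,0.384,0,0,0,0],[-0.918,0.384,0,0,0,0],[0,0,0.8,0,0,0],[0,0,0.8,0,0,0],[0,0,0.8,0,0,0],[0,0,0.6,0,0,0],[0,0,0,0,0,0],[0,0,0,0,0,0]]'
python3 - <<'E'
from h import *
f=grab('wrist'); np.savez('w8.npz',**f); lid(f); sockets(f)
goal(.6353,.0447,.121,93.6)
E
```

```text
clock: 46.9
tcp_pos: [0.5825, 0.1506, 0.258]
orientation: [-2.152, -2.289, 0.0]
contact_force: [-0.1, -0.7, -2.4]
grip_width: 0.0563
gripper_force: 80.1
clock: 48.1
tcp_pos: [0.6347, 0.0447, 0.1979]
orientation: [-2.154, -2.287, 0.0]
contact_force: [-0.5, -0.1, -1.4]
grip_width: 0.0565
gripper_force: 80.1
lid c [0.6349 0.0485] rad 0.03394801025390625 z 0.2488 off [-0.0003  0.0038] 0.0502 slopes [-0.022 -0.007] 16655
top z 0.0768 [  214    10   133   218 15450]
hole [280.  75.] 236 c [0.6307 0.1334] rms 0.0003
rect (633.058349609375, 94.67198181152344) (100.31074523925781, 173.4436492919922) 3.5608158111572266
clock 48.15 tcp [0.6352 0.0447 0.1986] psi 93.4 F [-0.1  0.6 -2. ] w 0.0561 g 80.1
 TURN [ 0.001 -0.    -0.004]  SHIFT [-1.000e-03  5.000e-03  3.879e+00]
```

```bash
python3 -m crank '[[0,0,0.8,0,0,0],[0,0,0.8,0,0,0],[0,0,0.8,0,0,0],[0,0,0.5,0,0,0],[0,0,0.3,0,0,0],[0,0,0.25,0,0,0],[0,0,0.2,0,0,0],[0,0,0.2,0,0,0],[0,0,0,0,0,0]]'
python3 -m crank '[[0,0,0.06,0,0,0.19],[0,0,0.06,0,0,0.19],[0,0,0.04,0,0,-0.19],[0,0,0.04,0,0,-0.19],[0,0,0.04,0,0,-0.19],[0,0,0.04,0,0,-0.19],[0,0,0.04,0,0,0.19],[0,0,0.04,0,0,0.19],[0,0,0.04,0,0,0.19],[0,0,0.04,0,0,0.19]]'
python3 - <<'E'
from h import *
goal()
f=grab('wrist'); np.savez('w8.npz',**f); lid(f); sockets(f)
E
```

```text
clock: 49.05
tcp_pos: [0.6349, 0.0442, 0.1208]
orientation: [2.155, 2.286, 0.0]
contact_force: [0.2, -0.3, -2.8]
grip_width: 0.0569
gripper_force: 80.1
clock: 50.05
tcp_pos: [0.6364, 0.0442, 0.1133]
orientation: [2.475, 1.931, 0.004]
contact_force: [1.9, 1.1, -0.8]
grip_width: 0.0566
gripper_force: 80.3
clock 50.05 tcp [0.6364 0.0442 0.1133] psi 75.9 F [ 1.9  1.1 -0.8] w 0.0566 g 80.3
 TURN [ 0.004 -0.001 -0.   ]  SHIFT [0. 0. 0.]
lid c [0.6373 0.0482] rad 0.033955734252929685 z 0.1642 off [0.001  0.0038] 0.0508 slopes [-0.019 -0.002] 16662
top z 0.0763 [  114     0   260   266 26069]
hole [231.  72.] 327 c [0.6316 0.1335] rms 0.0004
rect (633.1749877929688, 88.03282165527344) (100.64678955078125, 187.24990844726562) 3.535428285598755
```

```bash
python3 -m crank '[[0,0,0.04,0,0,-0.19],[0,0,0.04,0,0,-0.19],[0,0,0.04,0,0,-0.19],[0,0,0.04,0,0,-0.19],[0,0,0.04,0,0,0.19],[0,0,0.04,0,0,0.19],[0,0,0.04,0,0,0.19],[0,0,0.04,0,0,0.19],[0,0,0.04,0,0,-0.19],[0,0,0.04,0,0,-0.19],[0,0,0.04,0,0,-0.19],[0,0,0.04,0,0,-0.19]]'
python3 -m crank '[[0,0,0.04,0,0,0.19],[0,0,0.04,0,0,0.19],[0,0,0.04,0,0,0.19],[0,0,0.04,0,0,0.19],[0,0,0.04,0,0,-0.19],[0,0,0.04,0,0,-0.19],[0,0,0.04,0,0,-0.19],[0,0,0.04,0,0,-0.19],[0,0,0.04,0,0,0.19],[0,0,0.04,0,0,0.19],[0,0,0.04,0,0,0.19],[0,0,0.04,0,0,0.19]]'
python3 - <<'E'
from h import *
goal()
f=grab('wrist'); np.savez('w8.npz',**f); lid(f); sockets(f)
E
```

```text
clock: 51.3
tcp_pos: [0.6369, 0.0447, 0.1055]
orientation: [1.781, 2.584, 0.005]
contact_force: [-1.3, -0.7, 10.8]
grip_width: 0.0565
gripper_force: 81.6
clock: 52.5
tcp_pos: [0.6351, 0.0449, 0.0947]
orientation: [2.471, 1.939, 0.001]
contact_force: [-3.5, 0.6, 7.2]
grip_width: 0.0567
gripper_force: 82.1
clock 52.50 tcp [0.6351 0.0449 0.0947] psi 76.2 F [-3.5  0.6  7.2] w 0.0567 g 82.1
 TURN [ 0.001 -0.    -0.   ]  SHIFT [0. 0. 0.]
lid c [0.637  0.0489] rad 0.03388310241699219 z 0.1456 off [0.001 0.004] 0.0506 slopes [-0.025 -0.008] 16726
top z 0.0737 [  104     0   275   267 28446]
hole [229.  73.] 376 c [0.6313 0.1334] rms 0.0003
rect (633.0166625976562, 91.81312561035156) (100.49942779541016, 179.4392852783203) 3.5999298095703125
```

```bash
python3 -m crank '[[0,0,0.04,0,0,-0.19],[0,0,0.04,0,0,-0.19],[0,0,0.04,0,0,-0.19],[0,0,0.04,0,0,-0.19],[0,0,0.04,0,0,0.19],[0,0,0.04,0,0,0.19],[0,0,0.04,0,0,0.19],[0,0,0.04,0,0,0.19],[0,0,0.04,0,0,-0.19],[0,0,0.04,0,0,-0.19],[0,0,0.04,0,0,-0.19],[0,0,0.04,0,0,-0.19]]'
python3 -m crank '[[0,0,0.02,0,0,0.19],[0,0,0.02,0,0,0.19],[0,0,0.02,0,0,0.19],[0,0,0.02,0,0,0.19],[0,0,0.01,0,0,-0.19],[0,0,0.01,0,0,-0.19],[0,0,0.01,0,0,-0.19],[0,0,0.01,0,0,-0.19]]'
python3 - <<'E'
from h import *
goal()
f=grab('wrist'); np.savez('w8.npz',**f); lid(f); sockets(f)
E
```

```text
clock: 53.75
tcp_pos: [0.6365, 0.0446, 0.0854]
orientation: [1.784, 2.584, 0.005]
contact_force: [0.3, 0.9, 5.1]
grip_width: 0.0563
gripper_force: 82.2
clock: 54.55
tcp_pos: [0.6365, 0.0446, 0.0836]
orientation: [1.784, 2.583, 0.005]
contact_force: [-1.8, 0.8, 8.8]
grip_width: 0.0565
gripper_force: 82.7
clock 54.55 tcp [0.6365 0.0446 0.0836] psi 110.7 F [-1.8  0.8  8.8] w 0.0565 g 82.7
 TURN [0.005 0.    0.   ]  SHIFT [0. 0. 0.]
lid c [0.6354 0.0478] rad 0.03409902038574219 z 0.1345 off [-0.0012  0.0033] 0.051 slopes [-0.013 -0.016] 16700
top z 0.0737 [  175     0   289   269 29613]
rect (633.2175903320312, 93.363037109375) (100.98653411865234, 174.86634826660156) 3.713726043701172
```

Home (60.8 mm). I'll run the confirming strokes, release, and go up.

```bash
python3 -m crank '[[0,0,0.03,0,0,0.19],[0,0,0.03,0,0,0.19],[0,0,0.03,0,0,0.19],[0,0,0.03,0,0,0.19],[0,0,0.005,0,0,-0.19],[0,0,0.005,0,0,-0.19],[0,0,0.005,0,0,-0.19],[0,0,0.005,0,0,-0.19]]'
python3 - <<'E'
from h import *
f=grab('wrist'); lid(f); sockets(f)
E
python3 -m crank '[[0,0,-0.15,0,0,0.19],[0,0,0,0,0,0.19],[0,0,0,0,0,0]]'
python3 -m crank '[[0,0,0,0,0,0],[0,0,0,0,0,0],[0,0,0,0,0,0],[0,0,0,0,0,0],[0,0,0,0,0,0],[0,0,0,0,0,0]]' 1
python3 -m crank '[[0,0,-0.5,0,0,0],[0,0,-0.8,0,0,0],[0,0,-0.9,0,0,0],[0,0,-0.9,0,0,0],[0,0,-0.9,0,0,0],[0,0,-0.9,0,0,0],[0,0,-0.9,0,0,0],[0,0,-0.9,0,0,0],[0,0,0,0,0,0]]'
python3 - <<'E'
from h import *
f=grab('wrist'); np.savez('w9.npz',**f); sockets(f); P=cloud(f)
for c in SOC[:3]:
    m=(f['depth']>0)&(abs(P[...,2]-.137)<.006)&(np.hypot(P[...,0]-c[0],P[...,1]-c[1])<.035)
    p=P[m]; print('seated top',np.median(p,0).round(4) if len(p) else 0,len(p))
g=grab('scene'); np.savez('s13.npz',**g); P=cloud(g)
for c in SOC[:3]:
    m=(g['depth']>0)&(abs(P[...,2]-.137)<.012)&(np.hypot(P[...,0]-c[0],P[...,1]-c[1])<.035)
    p=P[m]; print('scene top',np.median(p,0).round(4) if len(p) else 0,len(p))
hsv=cv2.cvtColor(g['image'],cv2.COLOR_RGB2HSV)
m=(hsv[...,0]>8)&(hsv[...,0]<25)&(hsv[...,1]>90)&(abs(P[...,2]-.082)<.006)&(np.hypot(P[...,0]-.45,P[...,1])<.13); print('bar',np.median(P[m],0).round(3))
goal(.455,-.1,.3,93.6)
E
```

```text
clock: 55.4
tcp_pos: [0.6369, 0.0443, 0.0817]
orientation: [1.784, 2.582, 0.005]
contact_force: [-5.4, 0.4, 15.4]
grip_width: 0.0564
gripper_force: 83.3
lid c [0.6357 0.0479] rad 0.03407877502441406 z 0.1327 off [-0.0012  0.0034] 0.051 slopes [-0.012 -0.016] 16691
top z 0.072 [  174     0   290   270 27022]
rect (633.1815795898438, 92.90667724609375) (100.35954284667969, 175.74012756347656) 3.5445897579193115
clock: 55.75
tcp_pos: [0.6363, 0.0448, 0.0838]
orientation: [2.156, 2.281, 0.004]
contact_force: [-2.2, -0.9, 8.8]
grip_width: 0.0562
gripper_force: 82.5
clock: 56.35
tcp_pos: [0.6347, 0.0442, 0.0811]
orientation: [-2.155, -2.286, 0.0]
contact_force: [0.9, 0.1, -0.3]
grip_width: 0.0856
gripper_force: 0.0
clock: 57.25
tcp_pos: [0.6368, 0.045, 0.2197]
orientation: [2.152, 2.283, 0.008]
contact_force: [0.2, -0.3, 0.4]
grip_width: 0.0854
gripper_force: 0.0
top z 0.0762 [  215    17   123   355 17620]
hole [276.  77.] 219 c [0.6306 0.1335] rms 0.0004
rect (638.3162841796875, 8.451797485351562) (100.2234115600586, 345.735107421875) 3.5060577392578125
seated top [ 0.6472 -0.108   0.1368] 858
seated top [ 0.6427 -0.0395  0.1369] 3912
seated top [0.6373 0.0467 0.1372] 4888
scene top [ 0.6535 -0.127   0.1345] 212
scene top [ 0.6483 -0.0395  0.1344] 221
scene top [0.6425 0.0489 0.1347] 243
bar [ 0.456 -0.029  0.08 ]
clock 57.35 tcp [0.6351 0.0443 0.2163] psi 93.4 F [ 0.3  0.3 -0.4] w 0.0852 g 0.0
 TURN [ 0.002  0.    -0.005]  SHIFT [-6.636 -9.44  -4.183]
```

```bash
python3 -m crank '[[-0.664,-0.944,-0.42,0,0,0],[-0.664,-0.944,-0.42,0,0,0],[-0.664,-0.944,-0.42,0,0,0],[-0.664,-0.944,-0.42,0,0,0],[-0.664,-0.944,-0.42,0,0,0],[-0.664,-0.944,-0.42,0,0,0],[-0.664,-0.944,-0.42,0,0,0],[-0.664,-0.944,-0.42,0,0,0],[-0.664,-0.944,-0.42,0,0,0],[-0.664,-0.944,-0.42,0,0,0],[0,0,0,0,0,0],[0,0,0,0,0,0]]'
cat >> h.py <<'E'
def wood(f):
    """board & apron top rectangles (z=.03), bar (z=.083)"""
    P=cloud(f); hsv=cv2.cvtColor(f['image'],cv2.COLOR_RGB2HSV); near=(f['depth']>0)&(np.hypot(P[...,0]-.5,P[...,1])<.2)
    for n,z,tol in(('z30',.03,.005),('bar',.083,.005)):
        m=(near&(abs(P[...,2]-z)<tol)&(hsv[...,1]>60)&(hsv[...,0]<28)).astype(np.uint8)
        if n=='z30': m=cv2.erode(m,np.ones((3,3)))
        k,l,st,c=cv2.connectedComponentsWithStats(m)
        for i in range(1,k):
            if st[i,4]>300:
                w=np.array([onz(f,u,v,z)[:2] for v,u in np.argwhere(l==i)])
                (cx,cy),(a,b),g=cv2.minAreaRect((w*1000).astype(np.float32)); 
                print(n,c[i].round(),st[i,4],'rect c %.1f %.1f size %.1f %.1f ang %.2f'%(cx,cy,a,b,g),'z',np.median(P[...,2][l==i]).round(4))
E
python3 - <<'E'
from h import *
f=grab('wrist'); save(f,'w14.png'); np.savez('w14.npz',**f); goal(); wood(f)
E
```

```text
clock: 58.55
tcp_pos: [0.4538, -0.0995, 0.2989]
orientation: [-2.156, -2.285, 0.0]
contact_force: [0.6, 0.5, 0.7]
grip_width: 0.0853
gripper_force: 0.0
clock 58.60 tcp [ 0.4541 -0.099   0.2987] psi 93.4 F [ 0.1 -0.1 -0.1] w 0.0858 g 0.0
 TURN [-0.001 -0.001  0.   ]  SHIFT [0. 0. 0.]
z30 [378.  80.] 3694 rect c 565.3 -2.9 size 34.2 146.3 ang 3.61 z 0.0302
z30 [279. 101.] 5175 rect c 449.9 -34.4 size 146.5 76.4 ang 85.69 z 0.0302
bar [279. 104.] 2405 rect c 450.1 -34.7 size 109.2 23.8 ang 85.63 z 0.083
```

View pics/w14.png

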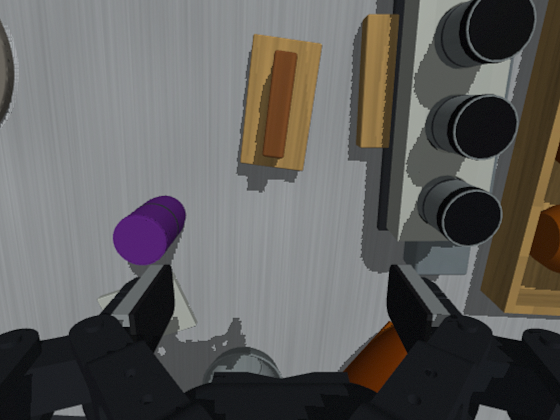

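Run:
```python
from h import *
goal(.450,-.0345,.14,85.7)
```

```text
clock 58.60 tcp [ 0.4541 -0.099   0.2987] psi 93.4 F [ 0.1 -0.1 -0.1] w 0.0858 g 0.0
 TURN [-0.001 -0.     0.171]  SHIFT [ 3.201 -0.447  7.936]
```

```bash
python3 -m crank '[[0,0,0,0,0,0.171],[0.4,-0.056,0.8,0,0,0],[0.4,-0.056,0.8,0,0,0],[0.4,-0.056,0.8,0,0,0],[0.4,-0.056,0.8,0,0,0],[0.4,-0.056,0.8,0,0,0],[0.4,-0.056,0.8,0,0,0],[0.4,-0.056,0.8,0,0,0],[0.4,-0.056,0.8,0,0,0],[0,0,0.8,0,0,0],[0,0,0,0,0,0],[0,0,0,0,0,0]]' 1 40
python3 - <<'E'
from h import *
f=grab('wrist'); np.savez('w15.npz',**f); save(f,'w15.png'); goal(.45,-.0345,.046,85.7); wood(f)
E
```

```text
clock: 59.8
tcp_pos: [0.4501, -0.0343, 0.155]
orientation: [-2.301, -2.137, 0.0]
contact_force: [0.3, -0.1, 0.4]
grip_width: 0.0853
gripper_force: 0.0
clock 59.85 tcp [ 0.4506 -0.0345  0.1555] psi 85.7 F [ 0.4 -0.2 -0. ] w 0.0853 g 0.0
 TURN [ 0.    -0.001  0.   ]  SHIFT [-1.000e-03 -2.800e-02  5.476e+00]
z30 [413. 131.] 7275 rect c 564.7 -3.0 size 35.4 147.2 ang 3.47 z 0.0301
z30 [279. 172.] 9682 rect c 449.9 -34.1 size 145.9 77.4 ang 85.67 z 0.0301
bar [278. 197.] 4738 rect c 450.0 -33.6 size 108.6 23.7 ang 85.61 z 0.0829
```

```bash
python3 -m crank '[[0,-0.02,0.8,0,0,0],[0,0,0.8,0,0,0],[0,0,0.8,0,0,0],[0,0,0.8,0,0,0],[0,0,0.8,0,0,0],[0,0,0.8,0,0,0],[0,0,0.6,0,0,0],[0,0,0,0,0,0]]'
python3 -m crank '[[0,0,0,0,0,0],[0,0,0,0,0,0],[0,0,0,0,0,0],[0,0,0,0,0,0],[0,0,0,0,0,0],[0,0,0,0,0,0],[0,0,0,0,0,0],[0,0,0,0,0,0]]' 0 40
python3 - <<'E'
from h import *
f=grab('wrist'); wood(f); goal(.5074,-.0065,None,93.6)
E
```

```text
clock: 60.65
tcp_pos: [0.4492, -0.035, 0.0465]
orientation: [-2.303, -2.135, 0.002]
contact_force: [-0.9, -0.2, -0.4]
grip_width: 0.0854
gripper_force: 0.0
clock: 61.45
tcp_pos: [0.4496, -0.035, 0.0472]
orientation: [2.303, 2.136, -0.0]
contact_force: [-0.4, 1.2, 0.1]
grip_width: 0.0
gripper_force: 0.0
z30 [483. 139.] 17380 rect c 564.2 -2.9 size 36.5 147.5 ang 3.50 z 0.0301
z30 [278. 179.] 17864 rect c 450.5 -24.6 size 128.6 77.8 ang 85.66 z 0.0301
bar [278. 197.] 6472 rect c 452.1 -5.4 size 52.5 23.5 ang 85.63 z 0.0829
clock 61.50 tcp [ 0.4496 -0.0349  0.0472] psi 85.7 F [-0.7  0.3  0.2] w 0.0001 g 0.0
 TURN [-0.    -0.    -0.176]  SHIFT [1.238 2.973 0.   ]
```

Run:
```python
from h import *
f=grab('wrist'); g=grab('side'); np.savez('w16.npz',**f)
a=cv2.resize(g['image'][150:270,230:360],(455,420)); cv2.imwrite('pics/p16.png',cv2.resize(np.hstack([a,f['image'][:,40:520]]),None,fx=.85,fy=.85)[...,::-1])
P=cloud(f)
for v in range(180,400,20): print(v,[tuple(int(q) for q in (P[v,u]*1000).round()) for u in (230,255,280,305,330)])
```

```text
180 [(425, -4, 31), (444, 5, 83), (454, 4, 82), (464, 4, 82), (481, -9, 30)]
200 [(424, -16, 30), (443, -3, 83), (453, -4, 82), (463, -5, 82), (480, -20, 30)]
220 [(422, -28, 30), (442, -12, 84), (452, -13, 82), (463, -14, 81), (480, -32, 30)]
240 [(421, -40, 31), (441, -21, 82), (452, -21, 83), (463, -23, 81), (479, -44, 31)]
260 [(419, -53, 29), (440, -30, 83), (452, -24, 97), (464, -56, 31), (479, -57, 30)]
280 [(418, -66, 29), (442, -27, 106), (452, -24, 113), (461, -29, 106), (478, -70, 31)]
300 [(416, -80, 29), (444, -21, 131), (451, -27, 122), (459, -22, 131), (478, -85, 29)]
320 [(438, -23, 138), (445, -22, 139), (451, -35, 122), (459, -23, 140), (466, -24, 140)]
340 [(440, -18, 154), (446, -17, 155), (450, -42, 122), (458, -18, 155), (464, -19, 155)]
360 [(442, -17, 162), (447, -18, 161), (447, -82, 83), (457, -18, 162), (463, -19, 161)]
380 [(442, -18, 167), (447, -19, 165), (452, -25, 159), (457, -21, 164), (462, -20, 166)]
```

View pics/p16.png

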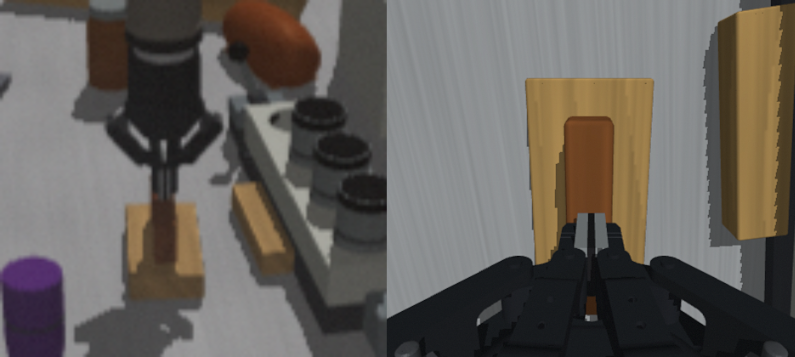

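Run:
```python
from h import *
for n,t in(('w12',(.521,.2767,.2765)),('w16',(.4496,-.0349,.0472))):
    f=dict(np.load(n+'.npz')); P=cloud(f)-np.array(t); print(n,'cam-tcp',(f['T'][:3,3]-t).round(3))
    for v in range(240,300,8): print(v,[tuple(int(q) for q in (P[v,u]*1000).round()) for u in (270,276,280,284,290)])
f=dict(np.load('w16.npz'));u=f['world_to_cam']@np.array([.4496,-.0349,.0472,1]); print(f['cx']+f['f']*u[0]/-u[2],f['cy']-f['f']*u[1]/-u[2])
```

```text
w12 cam-tcp [-0.004  0.07   0.18 ]
240 [(-5, -111, -276), (3, -110, -275), (9, -110, -276), (14, -110, -276), (22, -109, -276)]
248 [(-4, -123, -277), (4, -122, -276), (9, -121, -275), (15, -121, -276), (23, -121, -277)]
256 [(-4, 10, 45), (-1, 11, 47), (0, 11, 46), (-4, 70, 180), (4, 11, 47)]
264 [(-3, 11, 55), (-1, 11, 54), (0, 11, 54), (2, 11, 54), (4, 11, 54)]
272 [(-3, 11, 62), (-1, 11, 61), (0, 11, 61), (2, 11, 60), (4, 11, 61)]
280 [(-3, 11, 67), (-1, 11, 67), (0, 11, 67), (2, 11, 67), (4, 11, 67)]
288 [(-3, 10, 72), (-1, 11, 73), (0, 11, 72), (2, 11, 73), (4, 11, 72)]
296 [(-3, 13, 81), (-1, 9, 74), (0, 9, 75), (2, 9, 74), (3, 13, 81)]
w16 cam-tcp [0.007 0.07  0.18 ]
240 [(-2, 14, 35), (0, 13, 35), (2, 14, 36), (4, 13, 35), (6, 13, 36)]
248 [(-2, 10, 35), (0, 10, 35), (2, 9, 34), (4, 9, 35), (6, 10, 36)]
256 [(-2, 11, 46), (0, 11, 46), (2, 11, 46), (4, 11, 47), (6, 10, 46)]
264 [(-2, 11, 54), (0, 11, 53), (2, 10, 53), (4, 11, 55), (6, 11, 54)]
272 [(-2, 11, 61), (1, 11, 60), (2, 11, 61), (3, 11, 61), (6, 10, 60)]
280 [(-1, 11, 66), (1, 11, 66), (2, 11, 66), (3, 11, 66), (5, 10, 66)]
288 [(-1, 11, 73), (1, 11, 73), (2, 10, 72), (3, 11, 73), (5, 10, 72)]
296 [(-1, 12, 79), (1, 10, 75), (2, 9, 75), (3, 9, 74), (5, 12, 80)]
277.8605240498638 238.8818972403592
```

The fingers' real ends sit about 42 mm behind the reported TCP, as both wrist views show. That put the shut fingers just above the bar, so I'll grip lower.

```bash
python3 -m crank '[[0,0,0,0,0,0],[0,0,0,0,0,0],[0,0,0,0,0,0],[0,0,0,0,0,0],[0,0,0,0,0,0],[0,0,0,0,0,0]]' 1 40
python3 -m crank '[[0,0,0.4,0,0,0],[0,0,0.4,0,0,0],[0,0,0.4,0,0,0],[0,0,0.3,0,0,0],[0,0,0.2,0,0,0],[0,0,0,0,0,0]]'
python3 -m crank '[[0,0,0,0,0,0],[0,0,0,0,0,0],[0,0,0,0,0,0],[0,0,0,0,0,0],[0,0,0,0,0,0],[0,0,0,0,0,0],[0,0,0,0,0,0],[0,0,0,0,0,0]]' 0 40
python3 - <<'E'
from h import *
f=grab('wrist'); wood(f); goal(.5074,-.0065,None,93.6)
E
```

```text
clock: 62.2
tcp_pos: [0.4497, -0.0349, 0.0472]
orientation: [2.303, 2.136, 0.0]
contact_force: [0.3, 0.5, 0.6]
grip_width: 0.0847
gripper_force: 0.0
clock: 62.8
tcp_pos: [0.4491, -0.0349, 0.0125]
orientation: [-2.303, -2.136, 0.001]
contact_force: [0.5, -0.2, 0.3]
grip_width: 0.0852
gripper_force: 0.0
clock: 63.6
tcp_pos: [0.4494, -0.035, 0.0133]
orientation: [-2.304, -2.136, 0.001]
contact_force: [-2.5, -0.6, 4.9]
grip_width: 0.0237
gripper_force: 47.6
z30 [520. 154.] 22602 rect c 564.1 -3.7 size 37.2 146.2 ang 3.86 z 0.03
z30 [279. 164.] 19867 rect c 452.2 -9.1 size 97.5 78.0 ang 85.65 z 0.0303
bar [280. 260.] 15664 rect c 451.8 -20.6 size 83.0 23.9 ang 85.72 z 0.0832
clock 63.65 tcp [ 0.4494 -0.035   0.0133] psi 85.7 F [-3.1 -0.1  5.5] w 0.0235 g 47.6
 TURN [-0.     0.    -0.176]  SHIFT [1.242 2.984 0.   ]
```

```bash
python3 -m crank '[[0,0,-0.05,0,0,-0.088],[0,0,0,0,0,-0.088],[0.2,0.44,0,0,0,0],[0.2,0.44,0,0,0,0],[0.2,0.44,0,0,0,0],[0.2,0.44,0,0,0,0],[0.2,0.44,0,0,0,0],[0.2,0.44,0,0,0,0],[0,0,0,0,0,0],[0,0,0,0,0,0]]'
python3 - <<'E'
from h import *
f=grab('wrist'); np.savez('w17.npz',**f); wood(f); goal(.5069,-.0073,None,93.6)
P=cloud(f); hsv=cv2.cvtColor(f['image'],cv2.COLOR_RGB2HSV)
save(f,'w17.png')
E
```

```text
clock: 64.65
tcp_pos: [0.5006, -0.0076, 0.014]
orientation: [-2.15, -2.29, 0.001]
contact_force: [-0.1, -0.7, -3.8]
grip_width: 0.023
gripper_force: 46.5
z30 [279. 164.] 19825 rect c 499.9 18.1 size 78.6 97.9 ang 3.59 z 0.031
z30 [415. 195.] 15547 rect c 563.5 16.9 size 35.5 108.4 ang 3.48 z 0.0301
bar [280. 260.] 15688 rect c 500.8 6.6 size 24.5 83.9 ang 3.91 z 0.0839
clock 64.70 tcp [ 0.5003 -0.0079  0.014 ] psi 93.6 F [-0.5  0.3 -4.5] w 0.0235 g 46.5
 TURN [-0.001  0.    -0.   ]  SHIFT [0.01  0.333 0.   ]
```

View pics/w17.png

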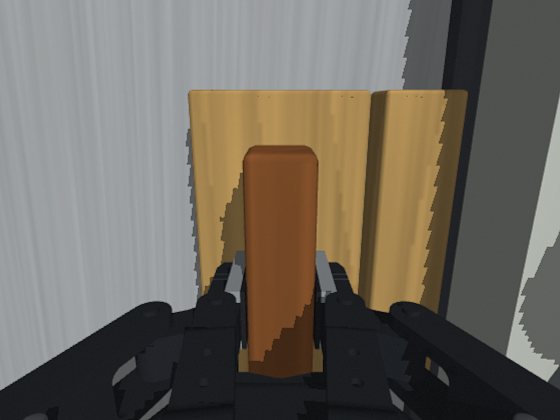

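```bash
cat >> h.py <<'E'
def gap(f,ysplit=None,z=.03,zb=None):
    """board vs apron in dispenser frame: +y end lines & facing edges from saturation mask split"""
    P=cloud(f); hsv=cv2.cvtColor(f['image'],cv2.COLOR_RGB2HSV); a=np.radians(3.55)
    ex,ey=np.array([np.cos(a),np.sin(a)]),np.array([-np.sin(a),np.cos(a)]); o=SOC.mean(0)
    near=(f['depth']>0)&(np.hypot(P[...,0]-.53,P[...,1])<.2)&(hsv[...,1]>60)&(hsv[...,0]<28)
    for n,zz in(('board',z if zb is None else zb),('apron',z)):
        w=P[...,:2]-o; X=w@ex; Y=w@ey
        m=near&(abs(P[...,2]-zz)<.0035)&((X<-.0975) if n=='board' else (X>-.085)&(X<-.05))
        x,y=X[m],Y[m]; print(n,'x p1/p99',np.percentile(x,[.5,99.5]).round(4),'y',np.percentile(y,[.5,99.5]).round(4),'z',np.median(P[...,2][m]).round(4))
        # +y end: per x-bin max y -> line
        b=np.digitize(x,np.linspace(x.min(),x.max(),12)); e=np.array([(x[b==i].mean(),np.percentile(y[b==i],99)) for i in range(2,11) if (b==i).sum()>20])
        if len(e)>3: q=np.polyfit(*e.T,1); print('  +y end mean %.4f slope %.4f'%(e[:,1].mean(),q[0]))
E
python3 - <<'E'
from h import *
f=dict(np.load('w17.npz')); gap(f)
P=cloud(f); hsv=cv2.cvtColor(f['image'],cv2.COLOR_RGB2HSV); V=hsv[...,2].astype(int)
for v in (100,140,180,220,240): print(v,V[v,355:385].tolist()); 
L=[]
for v in range(100,245,8):
    b=[onz(f,u,v,.031)[:2] for u in (0,)]
E
```

```text
board x p1/p99 [-0.1768 -0.098 ] y [-0.0674  0.0743] z 0.031
  +y end mean 0.0741 slope 0.0006
apron x p1/p99 [-0.0849 -0.0556] y [-0.0344  0.074 ] z 0.0301
  +y end mean 0.0737 slope -0.0034
100 [170, 170, 167, 169, 170, 170, 171, 172, 171, 172, 171, 170, 169, 165, 161, 138, 66, 69, 74, 77, 77, 76, 76, 75, 74, 74, 74, 79, 77, 76]
140 [169, 170, 172, 174, 174, 173, 173, 172, 172, 169, 166, 163, 143, 77, 69, 71, 76, 77, 76, 75, 74, 75, 73, 76, 79, 82, 82, 92, 116, 136]
180 [174, 176, 177, 175, 175, 172, 173, 170, 163, 150, 108, 68, 71, 74, 77, 74, 73, 73, 73, 75, 79, 85, 83, 83, 94, 119, 137, 150, 163, 170]
220 [178, 176, 176, 175, 171, 165, 163, 140, 69, 70, 72, 74, 72, 71, 72, 76, 80, 84, 85, 83, 85, 99, 121, 140, 151, 163, 171, 167, 168, 167]
240 [177, 177, 174, 172, 166, 151, 107, 69, 70, 74, 73, 71, 71, 74, 77, 84, 87, 84, 82, 89, 114, 133, 144, 159, 168, 168, 167, 167, 167, 167]
```

```bash
python3 -m crank '[[0,0.1,0.06,0,0,0],[0,0.1,0,0,0,0],[0,0.08,0,0,0,0],[0,0.03,0,0,0,0],[0,0,0,0,0,0],[0,0,0,0,0,0]]'
python3 -m crank '[[0,0.03,0,0,0,0],[0,0,0,0,0,0]]'
python3 -m crank '[[0,0.03,0,0,0,0],[0,0,0,0,0,0]]'
python3 - <<'E'
from h import *
f=grab('wrist'); np.savez('w18.npz',**f); wood(f); gap(f); goal()
V=cv2.cvtColor(f['image'],cv2.COLOR_RGB2HSV)[...,2].astype(int)
for v in (100,140,180,220,240): print(v,V[v,345:390].tolist())
E
```

```text
clock: 65.3
tcp_pos: [0.5013, -0.0082, 0.0137]
orientation: [-2.148, -2.287, 0.014]
contact_force: [-19.6, -0.2, 26.6]
grip_width: 0.0235
gripper_force: 50.8
clock: 65.5
tcp_pos: [0.5013, -0.0082, 0.0137]
orientation: [-2.147, -2.286, 0.016]
contact_force: [-21.3, 0.3, 30.1]
grip_width: 0.0234
gripper_force: 51.1
clock: 65.7
tcp_pos: [0.5014, -0.0083, 0.0138]
orientation: [-2.147, -2.286, 0.017]
contact_force: [-21.8, -0.2, 31.5]
grip_width: 0.0234
gripper_force: 51.5
z30 [414. 194.] 15760 rect c 563.6 16.9 size 35.5 108.6 ang 3.54 z 0.0301
z30 [278. 164.] 19895 rect c 500.5 17.4 size 78.5 98.1 ang 3.56 z 0.0308
bar [280. 260.] 15682 rect c 502.4 6.2 size 23.7 83.5 ang 3.60 z 0.0837
board x p1/p99 [-0.1761 -0.0978] y [-0.0684  0.0736] z 0.0308
  +y end mean 0.0734 slope 0.0011
apron x p1/p99 [-0.0849 -0.0556] y [-0.0342  0.0741] z 0.0301
  +y end mean 0.0738 slope -0.0036
clock 65.75 tcp [ 0.5013 -0.0083  0.0137] psi 93.6 F [-22.5   0.1  31.1] w 0.0236 g 51.5
 TURN [-0.015  0.005 -0.   ]  SHIFT [0. 0. 0.]
100 [165, 167, 169, 172, 174, 174, 172, 172, 171, 172, 169, 168, 167, 168, 170,
[... 304 characters left out ...]
 82, 95, 120, 138, 152, 164, 174, 176, 174, 173]
180 [174, 174, 173, 173, 171, 171, 170, 170, 170, 173, 174, 176, 176, 174, 175, 173, 171, 167, 163, 140, 78, 69, 72, 75, 73, 72, 73, 74, 73, 79, 84, 83, 84, 101, 123, 140, 150, 165, 173, 170, 171, 171, 170, 171, 172]
220 [167, 169, 171, 169, 167, 168, 171, 173, 177, 178, 178, 176, 174, 173, 170, 164, 149, 109, 67, 72, 74, 73, 71, 71, 74, 78, 85, 85, 80, 84, 103, 123, 139, 154, 165, 171, 167, 167, 168, 167, 169, 168, 169, 168, 167]
240 [154, 155, 160, 164, 168, 171, 174, 177, 179, 179, 178, 176, 174, 171, 165, 141, 78, 70, 71, 74, 72, 72, 73, 78, 82, 85, 85, 82, 92, 118, 135, 146, 161, 168, 166, 166, 166, 166, 167, 166, 166, 166, 167, 166, 167]
```

```bash
python3 -m crank '[[0,-0.34,-0.1,0,0,0],[0,0,0,0,0,0],[0,0,0,0,0,0]]'
python3 - <<'E'
from h import *
f=dict(np.load('w18.npz')); P=cloud(f); hsv=cv2.cvtColor(f['image'],cv2.COLOR_RGB2HSV)
m=(hsv[...,2]<60)&(P[...,2]>.03)&(f['depth']<.3)&(f['depth']>0)&(np.mgrid[0:420,0:560][0]>245)
p=P[m]; 
for z0 in np.arange(.04,.2,.02):
    q=p[(p[:,2]>z0)&(p[:,2]<z0+.02)]
    if len(q): print(z0.round(2),len(q),'x',q[:,0].min().round(3),q[:,0].max().round(3),'y',q[:,1].min().round(3),q[:,1].max().round(3))
g=grab('side'); h=grab('scene')
a=cv2.resize(g['image'][150:270,230:370],(490,420),interpolation=cv2.INTER_CUBIC); b=cv2.resize(h['image'][150:290,220:340],(360,420),interpolation=cv2.INTER_CUBIC)
cv2.imwrite('pics/p18.png',np.hstack([a[:,:430],b])[...,::-1])
goal()
E
```

```text
clock: 66.05
tcp_pos: [0.5018, -0.0079, 0.015]
orientation: [2.151, 2.289, 0.001]
contact_force: [0.5, -0.3, -4.3]
grip_width: 0.0232
gripper_force: 46.5
0.04 54 x 0.479 0.591 y -0.037 0.001
0.06 791 x 0.478 0.615 y -0.039 0.006
0.08 3493 x 0.46 0.546 y -0.035 0.008
0.1 16573 x 0.45 0.557 y -0.023 0.011
0.12 25032 x 0.444 0.562 y -0.018 0.012
0.14 2122 x 0.454 0.524 y 0.002 0.014
clock 66.15 tcp [ 0.5019 -0.0078  0.0149] psi 93.6 F [-0.6  0.8 -4.8] w 0.0233 g 46.5
 TURN [ 0.001 -0.    -0.   ]  SHIFT [0. 0. 0.]
```

View pics/p18.png

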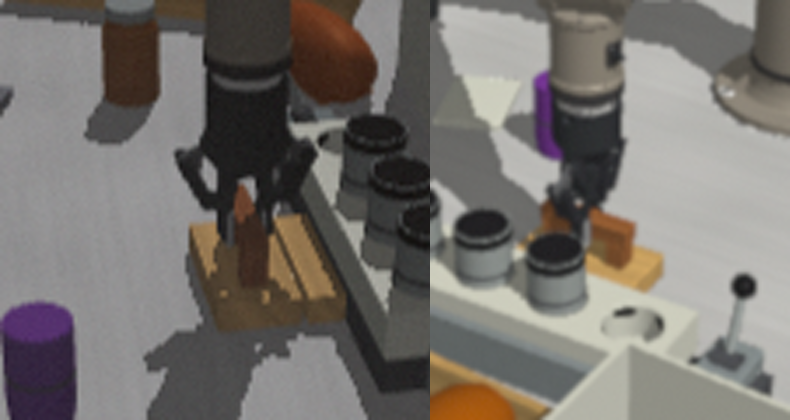

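```bash
python3 -m crank '[[0,0,-0.15,0,0,0],[0,0.05,0,0,0,0],[0,0,0,0,0,0]]'
python3 -m crank '[[0,0.05,0,0,0,0],[0,0,0,0,0,0]]'
python3 -m crank '[[0,0.05,0,0,0,0],[0,0,0,0,0,0]]'
python3 -m crank '[[0,0.05,0,0,0,0],[0,0,0,0,0,0]]'
python3 - <<'E'
from h import *
f=grab('wrist'); np.savez('w19.npz',**f); wood(f); gap(f,zb=.033); goal(); print(status.get_obs()['moment'])
E
```

```text
clock: 66.45
tcp_pos: [0.5029, -0.0075, 0.0181]
orientation: [2.15, 2.29, 0.001]
contact_force: [0.8, 1.0, -4.3]
grip_width: 0.0231
gripper_force: 46.5
clock: 66.65
tcp_pos: [0.5036, -0.0075, 0.018]
orientation: [2.15, 2.29, 0.0]
contact_force: [-0.0, 0.4, -4.0]
grip_width: 0.0234
gripper_force: 46.5
clock: 66.85
tcp_pos: [0.5046, -0.0074, 0.018]
orientation: [2.15, 2.29, 0.0]
contact_force: [-0.6, 0.8, -4.3]
grip_width: 0.0233
gripper_force: 46.5
clock: 67.05
tcp_pos: [0.5056, -0.0074, 0.018]
orientation: [2.15, 2.29, 0.0]
contact_force: [0.4, 1.1, -4.2]
grip_width: 0.0236
gripper_force: 46.5
z30 [401. 194.] 15360 rect c 562.2 15.5 size 38.2 111.0 ang 3.47 z 0.0301
bar [281. 256.] 9186 rect c 506.0 4.9 size 24.7 87.2 ang 3.57 z 0.0875
board x p1/p99 [-0.1719 -0.0977] y [-0.0682  0.0742] z 0.035
  +y end mean 0.0740 slope 0.0028
apron x p1/p99 [-0.0849 -0.0557] y [-0.035  0.074] z 0.0301
  +y end mean 0.0736 slope 0.0046
clock 67.10 tcp [ 0.5055 -0.0074  0.018 ] psi 93.6 F [-0.3 -0.3 -4.7] w 0.0234 g 46.5
 TURN [ 0. -0. -0.]  SHIFT [0. 0. 0.]
[-0.00176172 -0.0028445   0.02059562]
```

```bash
python3 -m crank '[[0,-0.03,0.11,0,0,0],[0,0,0.1,0,0,0],[0,0,0,0,0,0],[0,0,0,0,0,0]]'
python3 -m crank '[[0,0.04,0,0,0,0],[0,0.03,0,0,0,0],[0,0,0,0,0,0],[0,0,0,0,0,0]]'
python3 -m crank '[[0,0.03,0,0,0,0],[0,0,0,0,0,0],[0,0,0,0,0,0]]'
python3 - <<'E'
from h import *
f=grab('wrist'); np.savez('w19.npz',**f); wood(f); gap(f,zb=.031); goal(); print(status.get_obs()['moment'])
E
```

```text
clock: 67.5
tcp_pos: [0.5047, -0.0074, 0.0137]
orientation: [-2.15, -2.29, 0.0]
contact_force: [0.4, 0.4, -4.3]
grip_width: 0.0236
gripper_force: 46.4
clock: 67.9
tcp_pos: [0.5062, -0.0073, 0.0138]
orientation: [2.15, 2.29, -0.0]
contact_force: [-0.6, -0.3, -4.1]
grip_width: 0.0237
gripper_force: 46.4
clock: 68.2
tcp_pos: [0.5068, -0.0073, 0.0138]
orientation: [2.15, 2.29, -0.0]
contact_force: [0.6, -0.2, -3.1]
grip_width: 0.0238
gripper_force: 46.4
z30 [332. 177.] 35404 rect c 524.3 14.4 size 114.3 108.2 ang 3.58 z 0.0305
bar [280. 260.] 15678 rect c 507.1 6.8 size 24.4 83.4 ang 3.57 z 0.0836
board x p1/p99 [-0.1707 -0.0977] y [-0.0681  0.0742] z 0.0308
  +y end mean 0.0740 slope 0.0029
apron x p1/p99 [-0.0848 -0.0557] y [-0.0321  0.0738] z 0.0301
  +y end mean 0.0735 slope 0.0119
clock 68.25 tcp [ 0.5068 -0.0073  0.0138] psi 93.6 F [ 0.2 -0.1 -4.4] w 0.0236 g 46.4
 TURN [-0.  0. -0.]  SHIFT [0. 0. 0.]
[-0.01231849 -0.04339277  0.03250474]
```

```bash
python3 -m crank '[[-0.018,0.02,0,0,0,0],[0,0.02,0,0,0,0],[0,0,0,0,0,0]]'
python3 -m crank '[[0,0.02,0,0,0,0],[0,0,0,0,0,0],[0,0,0,0,0,0]]'
python3 -m crank '[[0,0.02,0,0,0,0],[0,0,0,0,0,0],[0,0,0,0,0,0]]'
python3 - <<'E'
from h import *
f=grab('wrist'); np.savez('w19.npz',**f); wood(f); gap(f,zb=.031); goal(); print(status.get_obs()['moment'])
E
```

```text
clock: 68.55
tcp_pos: [0.5071, -0.0077, 0.0137]
orientation: [-2.15, -2.29, 0.001]
contact_force: [-2.4, 0.5, -2.9]
grip_width: 0.0233
gripper_force: 46.6
clock: 68.85
tcp_pos: [0.5071, -0.0077, 0.0136]
orientation: [-2.15, -2.29, 0.002]
contact_force: [-4.2, -0.9, -1.2]
grip_width: 0.0234
gripper_force: 46.9
clock: 69.15
tcp_pos: [0.5071, -0.0077, 0.0135]
orientation: [-2.15, -2.289, 0.003]
contact_force: [-7.1, 0.4, -0.3]
grip_width: 0.0234
gripper_force: 47.0
z30 [333. 177.] 35495 rect c 524.5 14.3 size 113.9 108.3 ang 3.57 z 0.0303
bar [280. 260.] 15668 rect c 507.7 6.6 size 24.0 83.2 ang 3.64 z 0.0834
board x p1/p99 [-0.1704 -0.0978] y [-0.0685  0.0738] z 0.0306
  +y end mean 0.0735 slope 0.0031
apron x p1/p99 [-0.0849 -0.0557] y [-0.0323  0.0738] z 0.0301
  +y end mean 0.0735 slope 0.0141
clock 69.20 tcp [ 0.5071 -0.0077  0.0135] psi 93.6 F [-5.6 -0.3 -0.7] w 0.0233 g 47.0
 TURN [-0.003  0.    -0.   ]  SHIFT [0. 0. 0.]
[ 9.94906870e-04  1.34639557e+00 -5.08203322e-02]
```

```bash
python3 -m crank '[[0,0.03,0.025,0,0,0],[0,0.02,0,0,0,0],[0,0,0,0,0,0],[0,0,0,0,0,0]]'
python3 -m crank '[[0,0,0,0,0,0],[0,0,0,0,0,0],[0,0,0,0,0,0],[0,0,0,0,0,0],[0,0,0,0,0,0]]' 0.5 40
python3 -m crank '[[0,0,-0.5,0,0,0],[0,0,-0.8,0,0,0],[0,0,-0.8,0,0,0],[-0.3,0,-0.8,0,0,0],[-0.6,-0.2,-0.8,0,0,0],[-0.6,-0.2,-0.8,0,0,0],[-0.6,-0.2,-0.8,0,0,0],[-0.6,-0.2,-0.8,0,0,0],[-0.6,-0.2,-0.8,0,0,0],[-0.6,-0.2,-0.8,0,0,0],[0,0,0,0,0,0],[0,0,0,0,0,0]]'
python3 - <<'E'
from h import *
f=grab('wrist'); np.savez('w20.npz',**f); wood(f); gap(f); goal(); save(f,'w20.png',(200,20,480,230),2.8)
E
```

```text
clock: 69.6
tcp_pos: [0.5071, -0.0078, 0.0135]
orientation: [-2.149, -2.289, 0.006]
contact_force: [-10.9, -1.0, 8.8]
grip_width: 0.0235
gripper_force: 48.3
clock: 70.1
tcp_pos: [0.51, -0.0075, 0.0135]
orientation: [2.15, 2.29, 0.001]
contact_force: [0.1, 0.3, -0.4]
grip_width: 0.0427
gripper_force: 0.0
clock: 71.3
tcp_pos: [0.4905, -0.0867, 0.1677]
orientation: [2.15, 2.289, 0.001]
contact_force: [0.6, -0.4, -0.2]
grip_width: 0.0428
gripper_force: 0.0
z30 [332.  87.] 17274 rect c 525.9 -8.5 size 113.9 141.7 ang 3.56 z 0.0301
bar [310.  83.] 5590 rect c 507.6 -7.6 size 23.8 108.8 ang 3.54 z 0.083
board x p1/p99 [-0.1708 -0.0977] y [-0.075   0.0676] z 0.0301
  +y end mean 0.0673 slope 0.0145
apron x p1/p99 [-0.0849 -0.0553] y [-0.074   0.0675] z 0.0301
  +y end mean 0.0668 slope 0.0059
clock 71.35 tcp [ 0.4902 -0.0862  0.1671] psi 93.6 F [-0.3 -0.2 -0.2] w 0.0427 g 0.0
 TURN [-0. -0.  0.]  SHIFT [0. 0. 0.]
```

View pics/w20.png

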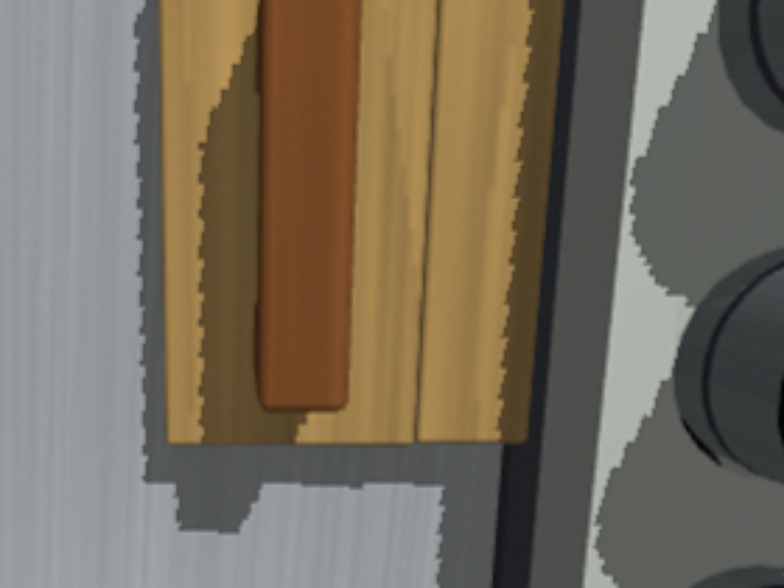

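Run:
```python
from h import *
from scipy.optimize import least_squares
f=dict(np.load('w10.npz')); P=cloud(f); V=cv2.cvtColor(f['image'],cv2.COLOR_RGB2HSV)[...,2]
v,u=np.mgrid[0:420,0:560]
m=(np.hypot(u-345,v-260)<17)&(P[...,2]>.1)&(P[...,2]<.17)&(V<80)&(f['depth']>0); p=P[m]
s=least_squares(lambda q:np.linalg.norm(p-q[:3],axis=1)-q[3],[.573,.228,.128,.012],loss='soft_l1',f_scale=.001).x
print(len(p),s.round(4),np.ptp(p,axis=0))
a=np.radians(3.55); ex=np.array([np.cos(a),np.sin(a)]); c=s[:2]
end=c+.0767*ex; print('end ball',end)
st=c-.05*ex; print('start',st)
goal(*st,.2,93.6); goal(*st,.075,93.6)
```

```text
793 [0.5761 0.2254 0.127  0.0128] [0.02464331 0.02383317 0.03527419]
end ball [0.65267691 0.23012935]
start [0.52622003 0.22228414]
clock 71.35 tcp [ 0.4902 -0.0862  0.1671] psi 93.6 F [-0.3 -0.2 -0.2] w 0.0427 g 0.0
 TURN [-0.    -0.     0.001]  SHIFT [15.282  2.767 -1.646]
clock 71.35 tcp [ 0.4902 -0.0862  0.1671] psi 93.6 F [-0.3 -0.2 -0.2] w 0.0427 g 0.0
 TURN [-0.    -0.     0.001]  SHIFT [15.282  2.767  4.604]
```

```bash
python3 -m crank '[[0.95,0.17,0,0,0,0],[0.95,0.17,0,0,0,0],[0.95,0.17,0,0,0,0],[0.95,0.17,0,0,0,0],[0.95,0.17,0,0,0,0],[0.95,0.17,0,0,0,0],[0.95,0.17,0,0,0,0],[0.95,0.17,0,0,0,0]]' 0 40
python3 -m crank '[[0.95,0.17,0,0,0,0],[0.95,0.17,0,0,0,0],[0.95,0.17,0,0,0,0],[0.95,0.17,0,0,0,0],[0.95,0.17,0,0,0,0],[0.95,0.17,0,0,0,0],[0.95,0.17,0,0,0,0],[0.95,0.17,0,0,0,0],[0,0,0,0,0,0],[0,0,0,0,0,0]]'
python3 - <<'E'
from h import *
goal(.526,.2223,.063,93.6)
E
```

```text
clock: 72.15
tcp_pos: [0.5072, 0.0684, 0.1664]
orientation: [-2.148, -2.291, 0.001]
contact_force: [0.2, -0.6, 0.2]
grip_width: -0.0003
gripper_force: 0.0
clock: 73.15
tcp_pos: [0.5247, 0.2203, 0.1664]
orientation: [-2.148, -2.292, 0.002]
contact_force: [-0.2, 0.2, -0.2]
grip_width: 0.0001
gripper_force: 0.0
clock 73.15 tcp [0.5247 0.2203 0.1664] psi 93.7 F [-0.2  0.2 -0.2] w 0.0001 g 0.0
 TURN [-0.002  0.001  0.002]  SHIFT [0.095 0.074 5.17 ]
```

```bash
python3 -m crank '[[0.09,0,0.8,0,0,0],[0,0,0.8,0,0,0],[0,0,0.8,0,0,0],[0,0,0.8,0,0,0],[0,0,0.8,0,0,0],[0,0,0.8,0,0,0],[0,0,0.4,0,0,0],[0,0,0,0,0,0]]'
python3 -m crank '[[0,0.4,0,0,0,0],[0,0.4,0,0,0,0],[0,0.4,0,0,0,0],[0,0.4,0,0,0,0],[0,0,0,0,0,0]]'
python3 -m crank '[[0,0.4,0,0,0,0],[0,0.4,0,0,0,0],[0,0.4,0,0,0,0],[0,0.4,0,0,0,0],[0,0,0,0,0,0]]'
python3 - <<'E'
from h import *
goal()
f=grab('scene'); P=cloud(f); V=cv2.cvtColor(f['image'],cv2.COLOR_RGB2HSV)[...,2]
m=(V<70)&(abs(P[...,1]-.228)<.03)&(P[...,2]>.09)&(P[...,2]<.17)&(P[...,0]>.5)&(P[...,0]<.72)&(f['depth']>0)
print(m.sum(),np.median(P[m],0).round(3))
E
```

```text
clock: 73.95
tcp_pos: [0.5246, 0.2214, 0.0618]
orientation: [-2.149, -2.29, 0.003]
contact_force: [-0.6, 0.0, 1.4]
grip_width: 0.0001
gripper_force: 0.0
clock: 74.45
tcp_pos: [0.5591, 0.2238, 0.0636]
orientation: [2.151, 2.289, 0.002]
contact_force: [-0.2, -0.4, 0.1]
grip_width: -0.0003
gripper_force: 0.0
clock: 74.95
tcp_pos: [0.5905, 0.2257, 0.0634]
orientation: [2.151, 2.289, 0.001]
contact_force: [0.0, -0.7, -0.3]
grip_width: -0.0001
gripper_force: 0.1
clock 74.95 tcp [0.5905 0.2257 0.0634] psi 93.6 F [ 0.  -0.7 -0.3] w -0.0001 g 0.1
 TURN [ 0.001 -0.    -0.   ]  SHIFT [0. 0. 0.]
135 [0.62  0.235 0.148]
```

```bash
python3 -m crank '[[0,0.4,0,0,0,0],[0,0.4,0,0,0,0],[0,0.4,0,0,0,0],[0,0.3,0,0,0,0],[0,0,0,0,0,0]]'
python3 -m crank '[[0,0.2,0,0,0,0],[0,0.1,0,0,0,0],[0,0,0,0,0,0]]'
python3 -m crank '[[0,0.1,0,0,0,0],[0,0.1,0,0,0,0],[0,0,0,0,0,0]]'
python3 -m crank '[[0,0.1,0,0,0,0],[0,0,0,0,0,0]]'
```

```text
clock: 75.5
tcp_pos: [0.6153, 0.2273, 0.0624]
orientation: [-2.147, -2.288, 0.013]
contact_force: [-13.0, -2.2, 6.4]
grip_width: -0.0003
gripper_force: 6.7
clock: 75.8
tcp_pos: [0.6154, 0.2271, 0.0622]
orientation: [-2.142, -2.287, 0.027]
contact_force: [-29.9, -7.1, 18.5]
grip_width: 0.0003
gripper_force: 15.5
clock: 76.1
tcp_pos: [0.6154, 0.2271, 0.0621]
orientation: [-2.138, -2.286, 0.037]
contact_force: [-40.9, -9.5, 28.3]
grip_width: 0.0002
gripper_force: 21.7
clock: 76.3
tcp_pos: [0.6154, 0.227, 0.0621]
orientation: [-2.137, -2.285, 0.042]
contact_force: [-47.1, -11.0, 32.3]
grip_width: -0.0003
gripper_force: 24.8
```

```bash
python3 -m crank '[[0,-0.6,0,0,0,0],[0,-0.6,0,0,0,0],[0,-0.6,0,0,0,0],[0,-0.6,0,0,0,0],[0,-0.6,0,0,0,0],[0,0,0,0,0,0]]'
python3 -m crank '[[0,-0.3,-0.8,0,0,0],[0,-0.3,-0.8,0,0,0],[0,-0.3,-0.8,0,0,0],[0,-0.3,-0.8,0,0,0],[0,-0.3,-0.8,0,0,0],[0,-0.3,-0.8,0,0,0],[0,-0.3,-0.8,0,0,0],[-0.5,-0.3,-0.8,0,0,0],[-0.5,-0.3,0,0,0,0],[0,0,0,0,0,0],[0,0,0,0,0,0]]'
python3 - <<'E'
from h import *
from scipy.optimize import least_squares
goal()
f=grab('wrist'); np.savez('w21.npz',**f); g=grab('scene'); np.savez('s21.npz',**g)
P=cloud(f); V=cv2.cvtColor(f['image'],cv2.COLOR_RGB2HSV)[...,2]
m=(V<80)&(abs(P[...,1]-.228)<.035)&(P[...,2]>.115)&(P[...,2]<.165)&(P[...,0]>.55)&(P[...,0]<.70)&(f['depth']>0)
p=P[m]; print(len(p),np.median(p,0) if len(p) else 0)
s=least_squares(lambda q:np.linalg.norm(p-q[:3],axis=1)-.0128,np.median(p,0)-[0,0,.005],loss='soft_l1',f_scale=.001).x; print(s.round(4))
a=cv2.resize(g['image'][180:300,200:380],(630,420),interpolation=cv2.INTER_CUBIC); b=f['image'][0:420:1]
cv2.imwrite('pics/p21.png',cv2.resize(np.hstack([a,b]),None,fx=.67,fy=.67)[...,::-1])
E
```

```text
clock: 76.9
tcp_pos: [0.5698, 0.2247, 0.0633]
orientation: [-2.149, -2.291, 0.001]
contact_force: [-0.4, 0.8, -0.2]
grip_width: -0.0001
gripper_force: 0.0
clock: 78.0
tcp_pos: [0.5184, 0.2006, 0.1907]
orientation: [-2.151, -2.289, 0.002]
contact_force: [-0.1, -0.6, -0.1]
grip_width: -0.0003
gripper_force: 0.0
clock 78.00 tcp [0.5184 0.2006 0.1907] psi 93.6 F [-0.1 -0.6 -0.1] w -0.0003 g 0.0
 TURN [-0.001  0.001 -0.   ]  SHIFT [0. 0. 0.]
1200 [0.63865279 0.23106206 0.13112406]
[0.643  0.2294 0.1224]
```

View pics/p21.png

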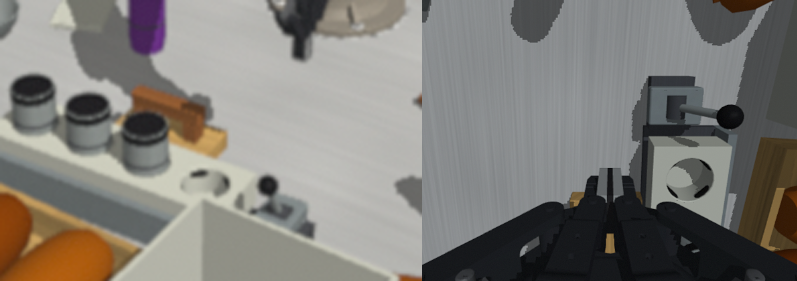

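Run:
```python
from h import *
for n in('s13','s21'):
    g=dict(np.load(n+'.npz')); P=cloud(g); hsv=cv2.cvtColor(g['image'],cv2.COLOR_RGB2HSV)
    print([np.median(P[(abs(P[...,2]-.137)<.012)&(np.hypot(P[...,0]-c[0],P[...,1]-c[1])<.035)],0).round(4).tolist() for c in SOC[:3]])
    m=(hsv[...,0]>3)&(hsv[...,0]<25)&(hsv[...,1]>90)&(abs(P[...,2]-.082)<.006)&(np.hypot(P[...,0]-.48,P[...,1])<.13)
    print('bar',cv2.minAreaRect((P[m][:,:2]*1000).astype(np.float32)))
r.hand_in()
```

```text
[[0.6535, -0.127, 0.1345], [0.6483, -0.0395, 0.1344], [0.6425, 0.0489, 0.1347]]
bar ((453.22698974609375, -34.241127014160156), (108.79634857177734, 30.5244140625), 84.7889633178711)
[[0.6549, -0.1273, 0.1345], [0.6471, -0.0393, 0.1346], [0.642, 0.0487, 0.1346]]
bar ((511.32098388671875, -6.304039001464844), (30.059770584106445, 110.44495391845703), 0.22103697061538696)
the job is handed in; nothing more can be done
```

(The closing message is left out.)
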